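# Take the document ledge off the copy board

### The arm

A 7-joint arm with a two-finger parallel gripper is mounted at the origin on the work surface. World frame = base frame: x ahead of the robot, y to its left, z up, the work surface at z = 0. Lengths are in m, angles in rad, forces in N, time in s.
With the tool pointing down it reaches from about 0.4 to 0.85 m from the base axis. Payload 10.4 kg.
Tool frame: the origin (TCP) lies on the centre line of the jaws, within the pads' length; the fingertips stand 11 mm ahead of it and the grasp point (between the pads) lies 8 mm behind it (finger_overhang is the distance from the TCP to the fingertips, in m); z points along the fingers, x is the direction in which the jaws open and shut, and the axes are right-handed (so a half turn about z gives the same grasp; the last joint's range is limited). The gripper opens to 87 mm and grips with 3 to 60 N. Pads are 19 mm wide; open, the fingers measure 117 mm over their backs; the gripper's body (75 mm by 190 mm) begins 51 mm behind the grasp point.
Start: joints at [-1.268, 0.332, -0.065, 1.46, 0.022, 1.35, -0.088], TCP at [0.2, 0.592, 0.201] pointing down, gripper open.
Joint ranges: [-2.6, 2.6], [-0.5, 2.12], [-1.47, 1.34], [0.16, 2.42], [-1.27, 4.41], [0.06, 2.06], [-2.6, 2.6]. Speed limits (rad/s): [2.22, 2.22, 2.79, 2.79, 3.14, 3.14, 3.14].

### API

Orientations are given as a rotation vector (axis times angle).
In Python, from rig import * gives the robot as it stands. The module is installed in compiled form; this text tells all that it offers.
- The arm moves only by the tool step_arm, never from a script. Its argument "series" is a list of rows, each a list of 3 entries, a list of its own where there are three numbers: the shift along the tool's x, y, z each as a share of 8 cm, from -1 to 1, then the turn, a rotation vector about the tool's x, y, z each as a share of pi rad, from -1 to 1, then the opening, from 0 (shut) to 1 (fully open). A call has 1 to 20 rows; each row shifts and turns the commanded pose from where the row before left it, along the tool's axes as they then stand; what a row does not reach is not made up. A row lasts 1/8 s, in which the tool goes at most 62.5 mm and 10.7 degrees, less where a joint would pass 70% of its speed; a pose out of reach is approached as far as the arm can. A call with a number of a shift or a turn outside -1 to 1 is refused whole. A call with a gripper value outside its range is refused whole. The fingers move at their own pace and stop on an object; the grip force is fixed at half the most. Time passes only in rows, so rows that do not move let the fingers close. It gives the time, the measured TCP pose, the force and the opening at its end, in the units of the state.
- get_obs(): the state, without advancing time (a new reading comes with each control period).
- read_camera(name): name is "scene" or "top"; returns the picture (420x560x3 uint8, red, green, blue); there is no depth.
- camera_info(name): a dict with "vfov" (degrees; the focal length in pixels is half the picture's height over the tangent of half this angle, whatever the lens; pixels are square), "cx", "cy" (the principal point, pixels), "R" (3x3) and "t" (3): a world point X has camera coordinates R X + t. Camera axes: x right, y down, z forward; pixel columns grow to the right and rows downward; lengths in m; the calibration is good to about 2 mm. A picture is of the moment at which its call begins. camera_info takes no time and is no camera call.
- sign_off(): hands the job in, once; it reports no verdict.
The state is a dict: "clock": time; "qpos": joint angles; "dq": joint speeds; "joint_torque": joint torques, N m; "eef_pos": TCP position; "ee_rot": TCP orientation; "wrist_force": force on the tool from outside, world axes, zero at the start; "ft_torque": the same for the moment, N m; "finger_gap": finger opening in m.
Only numpy, scipy, OpenCV 4.12 (cv2) and the standard library are available. Lean on these libraries where they do the work, as an engineer would, in place of code of your own. Each camera call takes 0.05 s, during which the arm holds its last target.

### The job

An oversize sheet comes next, so take the document ledge off the sloping copy board. With a push on its end, and without gripping it yet, slide it to the right until both stud heads stand in the wide ends of its keyholes; then lift it free of the studs and lay it down gently, flat on its back with the rail upwards, in the grey accessory tray. Leave the stapler, the pen pot and the card box where they are.

Things in the scene. Friction and masses are not known exactly. Their poses are not given: they have to be found in the camera images.
- easel: Fixed grey stand of the copy board, 260 x 222 mm. Origin on the desk straight below the middle of the board's stud line; x points away from the operator's side (to the high edge of the board), z up. The board on it is 260 mm wide, its low edge 82 mm to -x at 20 mm height, its high edge 160 mm to +x at 165 mm height.
- copy_board: Light grey sloping face, fixed, 30 degrees from level, facing the robot and up. Origin on the face midway between two studs, 72 mm above the desk; x up the slope, y along the board to the left seen from the robot, z square out of the face. The face runs from x = -95 to 185 mm, y = -130 to 130 mm.
- stud_left (a point): Centre of the top of the left brass stud head, at y = 70 mm on the copy board's line x = 0, 9.5 mm above the face. Each stud is a 6 mm shank with a round head 12 mm across and 3.5 mm thick, its underside 6 mm above the face.
- stud_right (a point): The same for the right stud, at y = -70 mm.
- rail: Centre of the blue rail of the document ledge (loose, 0.18 to 0.29 kg), 15 mm above the ledge's underside. x up the slope, y along the rail, z square off the back plate, as copy_board's while it hangs. Rail 12 mm thick (x), 30 mm high (z), 192 mm long; from it a dark grey aluminium back plate, 4 mm thick, 200 mm long, lies on the face and reaches up the slope from x = 6 to 48 mm.
- left_cap (a point): Centre of the outer face of the black cap on the ledge's left end, the place to push: 15 mm (x) by 32 mm (z), at x = 0, y = 100, z = 1 mm from rail's origin; a like cap is at the right end. The ledge slides along its slots with 1 to 3 N.
- wide_left (a point): Centre of the wide end (18 mm across) of the ledge's left keyhole, at the plate's underside; x = 28, y = 81, z = -15 mm from rail's origin. From it the 8 mm slot runs 22 mm to the right (-y), where the stud sits at first (0 to 4 mm short of its end). The head passes only when it is within about 3 mm of this centre, up the slope and along.
- wide_right (a point): The same for the right keyhole, at x = 28, y = -59, z = -15 mm from rail's origin. When the wide ends reach the studs the ledge sinks about 5 mm down the slope onto the shanks: rail at x = -34 mm on copy_board, the plate still caught 3 mm under the heads. So it must first go up the slope by about 6 mm (to x = -28) and then square off the face; it is clear after 10 mm.
- tray_in (a point): Centre of the inner floor of the shallow grey accessory tray, fixed, 4 mm above the desk. Inside 142 mm (x) by 262 mm (y, the long way), rim 22 mm above the desk, dark liner. The ledge fits in lengthwise.
- stapler: Red and black stapler, loose, 135 x 34 x 49 mm, lying along its x. Origin at the centre of its underside. To be left alone.
- pen_pot: Dark metal pen pot with three pens, loose, 76 mm across, 95 mm high, pens to 165 mm. Origin at the centre of its underside. To be left alone.
- card_box: Grey archive card box with a lid, loose, 100 x 75 x 60 mm. Origin at the centre of its underside. To be left alone.

How it is judged:
On the way, in this order (a step that is already met when the one before it is completed fails the run):
1. the ledge has been slid along until both stud heads stand in the wide ends, still on the board (y of rail in the frame of copy_board between -0.0145 and -0.0075 m and z of rail in the frame of copy_board below 0.021 m), for 0.2 s.
2. the ledge has been lifted clear of the studs (z of rail in the frame of copy_board above 0.035 m), for 0.1 s.
At the end, for the whole second after the job is handed in: The ledge lies in the tray at rest, flat on its back plate with the rail up (within 3.5 degrees of level, plate on the tray's floor within 3 mm), rail centre within 70 mm (across) and 40 mm (along) of the tray's centre (x of rail in the frame of tray_in between -0.07 and 0.07 m and y of rail in the frame of tray_in between -0.04 and 0.04 m and z of rail in the frame of tray_in between 0.012 and 0.019 m and angle between rail's own z axis and vertical below 0.06 rad and linear speed of rail below 0.02 m/s); the robot touches nothing.
It fails at once if the ledge is gripped by its rail while it is still locked in the narrow part of the slots (contact force between the fingers and rail above 3 N and y of rail in the frame of copy_board between 0 and 0.03 m and z of rail in the frame of copy_board below 0.021 m).
It fails at once if the ledge is dropped or flung: it falls free faster than 0.7 m/s (contact force between the fingers and rail below 0.1 N and linear speed of rail above 0.7 m/s).
It fails at once if the stapler, the pen pot or the card box is pushed more than 30 mm or tipped over (distance of any of stapler, pen_pot, card_box from where it was at the start of the episode above 0.03 m or angle between any of stapler, pen_pot, card_box's own z axis and vertical above 0.5 rad).
It also fails if it takes over 67 s, if anything falls off the work surface, if the arm or the gripper's body presses on something with over 40 N, if the wrist force passes 120 N, or if a joint passes its speed limit or range.

## Working session

There is one attempt and no reset: what is moved stays moved. The work goes in short steps, Python scripts to look and compute and a tool call to move; the robot and the scene stay as the last step left them, time stands still between calls to the robot, and variables do not carry over. Pictures are saved under pics/ and viewed, and the job is handed in when it is done.

Besides the shell and the picture viewer there is one more tool, called after "Request:" as name(argument=value, ...) on one line, values as JSON. step_arm: Moves the arm, as the interface text tells. Its arguments: {"type":"object","properties":{"series":{"type":"array","items":{"type":"array"}}},"required":["series"]}

```bash
mkdir -p pics
python3 - <<'E'
from rig import *
import cv2
for n in ("scene","top"):
    im=read_camera(n); cv2.imwrite(f"pics/{n}0.png",im[:,:,::-1]); print(n,camera_info(n))
print(get_obs())
E
```

```text
scene {'vfov': 54.90679510795819, 'cx': 279.1562564615447, 'cy': 206.13109660425272, 'R': array([[ 0.61085945,  0.79172586,  0.00457155],
       [ 0.42709748, -0.324656  , -0.84391126],
       [-0.66666219,  0.51746366, -0.53646331]]), 't': array([-0.32376765, -0.13463709,  1.56870996])}
top {'vfov': 45.00132898665291, 'cx': 280.0616573934009, 'cy': 208.29242027639506, 'R': array([[-0.02074097, -0.99968042, -0.01445209],
       [-0.99637153,  0.02186146, -0.08225482],
       [ 0.08254447,  0.01269361, -0.99650654]]), 't': array([0.03672895, 0.52764419, 1.67268879])}
{'clock': 0.1, 'qpos': array([-1.26762136,  0.3327959 , -0.0647154 ,  1.46083473,  0.02160737,
        1.34992065, -0.08852604]), 'dq': array([-0.00035022, -0.00108001,  0.0013349 , -0.00287156,  0.00067744,
        0.00137235, -0.00117593]), 'joint_torque': array([ 1.27847652e-03, -6.24545360e+01,  2.42585078e-02, -3.90713453e+01,
       -6.15641079e-02,  3.66022065e-02,  8.23816663e-05]), 'eef_pos': array([0.19990652, 0.59177625, 0.20075234]), 'ee_rot': array([ 2.55163825e+00,  1.83134354e+00, -1.55469071e-03]), 'wrist_force': array([ 0.32992293,  0.11467653, -0.69882302]), 'ft_torque': array([-0.02912329,  0.02930518, -0.06269914]), 'finger_gap': 0.08713426692457574}
```

View pics/scene0.png

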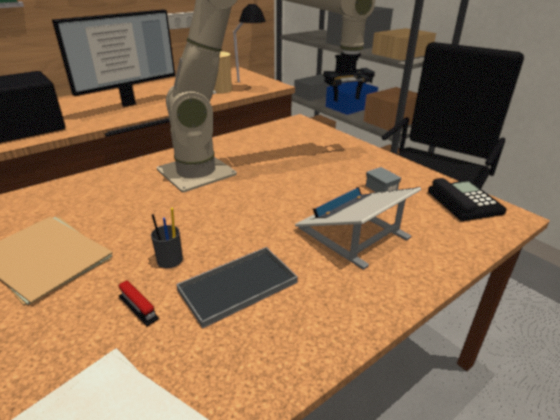

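View pics/top0.png

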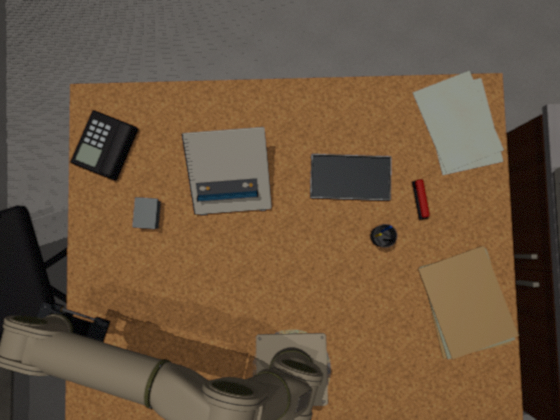

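The top view has the board at about (228,170) with its ledge, the tray at (351,177), and the card box at (146,214). The stapler is at (421,199) and the pen pot at (383,236). I'll enlarge crops to measure them.

Run:
```python
import cv2
im=cv2.imread("pics/top0.png")
cv2.imwrite("pics/c1.png",cv2.resize(im[115:235,125:285],None,fx=5,fy=5,interpolation=cv2.INTER_CUBIC))
cv2.imwrite("pics/c2.png",cv2.resize(im[140:260,295:445],None,fx=5,fy=5,interpolation=cv2.INTER_CUBIC))
im=cv2.imread("pics/scene0.png")
cv2.imwrite("pics/c3.png",cv2.resize(im[160:275,290:430],None,fx=5,fy=5,interpolation=cv2.INTER_CUBIC))
```

```text
(no output)
```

View pics/c1.png

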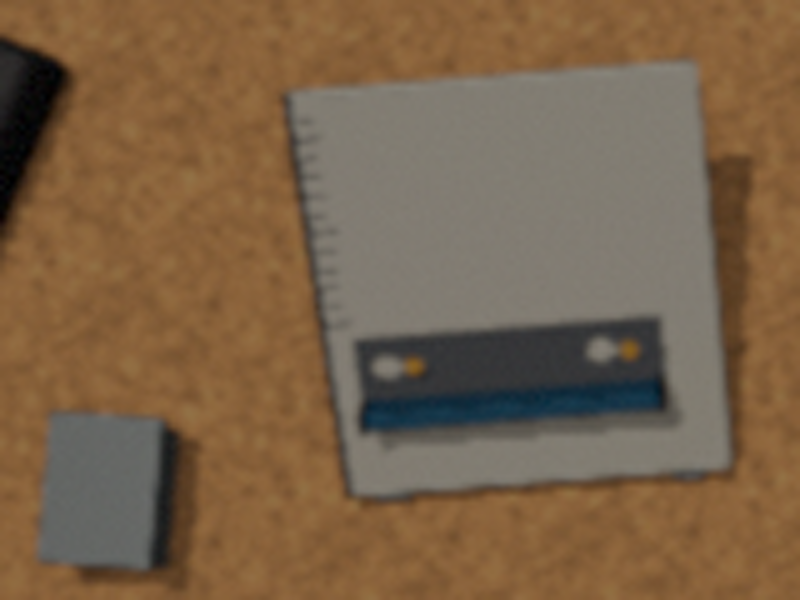

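View pics/c2.png

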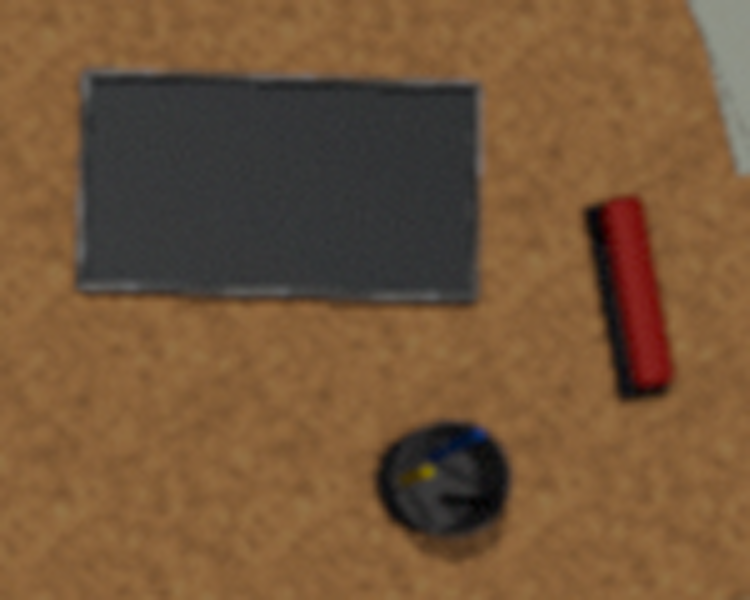

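View pics/c3.png

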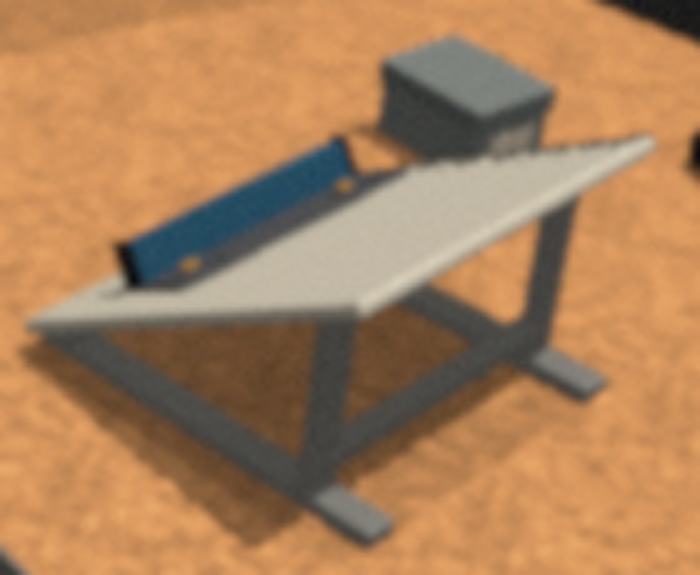

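```bash
cat > h.py <<'E'
from rig import *
import numpy as np, cv2
from scipy.optimize import least_squares
from scipy.spatial.transform import Rotation as Ro
def cam(n):
    c=camera_info(n); f=210/np.tan(np.radians(c["vfov"]/2)); return c,f
C={n:cam(n) for n in("scene","top")}
def proj(n,X):
    c,f=C[n]; p=c["R"]@np.asarray(X)+c["t"]; return np.array([c["cx"]+f*p[0]/p[2],c["cy"]+f*p[1]/p[2]])
def unproj(n,uv,z):
    c,f=C[n]; d=c["R"].T@np.array([(uv[0]-c["cx"])/f,(uv[1]-c["cy"])/f,1]); o=-c["R"].T@c["t"]
    return o+d*(z-o[2])/d[2]
def px(uv,off,s=5): return np.array([(uv[0]+.5)/s-.5+off[0],(uv[1]+.5)/s-.5+off[1]])
def boardT(p):
    R=Ro.from_euler('z',p[2]).as_matrix()@Ro.from_euler('y',-np.pi/6).as_matrix()
    return R,np.array([p[0],p[1],.072])
E
python3 - <<'E'
from h import *
o=(125,115); so=(290,160)
obs=[("top",px(a,o),b) for a,b in [((288,92),(.185,.13,0)),((695,63),(.185,-.13,0)),((731,470),(-.095,-.13,0)),((351,495),(-.095,.13,0)),((414,366),(0,.07,.0095)),((629,349),(0,-.07,.0095))]]
obs+=[("scene",px(a,so),b) for a,b in [((30,322),(-.095,-.13,0)),((360,303),(.185,-.13,0)),((654,140),(.185,.13,0)),((190,264),(0,-.07,.0095)),((346,186),(0,.07,.0095))]]
def r(p):
    R,t=boardT(p); return np.concatenate([proj(n,R@np.array(X)+t)-u for n,u,X in obs])
s=least_squares(r,[.6,.2,0],loss='soft_l1'); print(s.x,np.degrees(s.x[2])); print(r(s.x).reshape(-1,2).round(2))
R,t=boardT(s.x)
# rail along y: corner points top cam
for name,uv,z in [("railtopL",(365,403),.0305),("railtopR",(662,380),.0305),("plateL_up",(358,342),.004),("plateR_up",(660,318),.004),("wideL",(387,366),.004),("wideR",(601,349),.004)]:
    c,f=C["top"]; u=px(uv,o); d=c["R"].T@np.array([(u[0]-c["cx"])/f,(u[1]-c["cy"])/f,1]); oo=-c["R"].T@c["t"]
    ob=R.T@(oo-t); db=R.T@d; print(name,((ob+db*(z-ob[2])/db[2])*1000).round(1))
to=(295,140)
P=np.array([unproj("top",px(u,to),.022) for u in [(85,72),(480,84),(478,300),(78,290)]]); print("tray",P.round(3),P.mean(0)); 
for n,u,z,oo in [("pot",(447,480),.095,to),("box1",(50,415),.06,o),("box2",(165,418),.06,o),("box3",(155,568),.06,o),("box4",(40,560),.06,o)]: print(n,unproj("top",px(u,oo),z).round(3))
for u in [(608,200),(640,200),(670,385),(635,390)]: print("stap",unproj("top",px(u,to),.049).round(3))
print(get_obs()["eef_pos"],Ro.from_rotvec(get_obs()["ee_rot"]).as_matrix().round(3))
E
```

```text
[0.6058799  0.18953737 0.05170194] 2.962303178415449
[[-1.54 -0.36]
 [ 0.47 -0.81]
 [ 0.26 -0.81]
 [-1.29 -0.1 ]
 [-0.04 -0.66]
 [-0.04 -0.44]
 [-1.9  -0.39]
 [-0.53 -0.16]
 [ 0.15 -1.11]
 [-0.48 -0.4 ]
 [-0.56 -0.7 ]]
railtopL [-16.8 101.6  30.5]
railtopR [-16.1 -90.5  30.5]
plateL_up [ 15.1 104.9   4. ]
plateR_up [ 16.2 -91.7   4. ]
wideL [-3.2 88.5  4. ]
wideR [ -2.3 -51.5   4. ]
tray [[ 0.71  -0.085  0.022]
 [ 0.695 -0.35   0.022]
 [ 0.549 -0.343  0.022]
 [ 0.562 -0.076  0.022]] [ 0.62898294 -0.21323073  0.022     ]
pot [ 0.428 -0.304  0.095]
box1 [0.571 0.502 0.06 ]
box2 [0.567 0.426 0.06 ]
box3 [0.469 0.433 0.06 ]
box4 [0.476 0.509 0.06 ]
stap [ 0.611 -0.425  0.049]
stap [ 0.611 -0.446  0.049]
stap [ 0.488 -0.46   0.049]
stap [ 0.485 -0.437  0.049]
[0.19990652 0.59177625 0.20075234] [[ 0.32   0.947 -0.   ]
 [ 0.947 -0.32  -0.001]
 [-0.001  0.    -1.   ]]
```

```bash
cat >> h.py <<'E'
BP=[0.6059,0.1895,0.0517]
BR,BT=boardT(BP)
def state():
    o=get_obs(); return o,np.array(o["eef_pos"]),Ro.from_rotvec(o["ee_rot"]).as_matrix()
def rep(tp=None,tR=None):
    o,p,R=state()
    print("t",round(o["clock"],2),"p",p.round(4),"board(mm)",(BR.T@(p-BT)*1000).round(1),"F",o["wrist_force"].round(2),"Fb",(BR.T@o["wrist_force"]).round(2),"gap",round(o["finger_gap"],4),"q",o["qpos"].round(2))
    print("tool in board:\n",(BR.T@R).round(3))
    if tp is not None:
        d=R.T@(np.asarray(tp)-p); print("shift tool mm",(d*1000).round(1),"shares",(d/.08).round(3))
    if tR is not None:
        v=Ro.from_matrix(R.T@tR).as_rotvec(); print("turn share",(v/np.pi).round(4),"deg",np.degrees(v).round(1))
def bp(x,y,z): return BT+BR@(np.array([x,y,z])/1000)
RA=BR@np.diag([1.,-1,-1])   # tool x=bx, y=-by, z=-bz
E
python3 - <<'E'
from h import *
rep(bp(-29,140,120),RA); print(bp(-29,140,120))
E
```

```text
t 0.1 p [0.1999 0.5918 0.2008] board(mm) [-268.8  422.7  303.8] F [ 0.33  0.11 -0.7 ] Fb [-0.06  0.1  -0.77] gap 0.0871 q [-1.27  0.33 -0.06  1.46  0.02  1.35 -0.09]
tool in board:
 [[ 0.319  0.805 -0.5  ]
 [ 0.93  -0.369 -0.001]
 [-0.185 -0.465 -0.866]]
shift tool mm [-152.4  382.7   39.5] shares [-1.905  4.783  0.494]
turn share [-0.0991  0.1466  0.3708] deg [-17.8  26.4  66.7]
[0.51366421 0.32491447 0.16142305]
```

Request:
step_arm(series=[[[-0.19,0.478,0],[0,0,0],0],[[-0.19,0.478,0],[0,0,0],0],[[-0.19,0.478,0],[0,0,0],0],[[-0.19,0.478,0],[0,0,0],0],[[-0.19,0.478,0],[0,0,0],0],[[-0.19,0.478,0],[0,0,0],0],[[-0.19,0.478,0],[0,0,0],0],[[-0.19,0.478,0],[0,0,0],0],[[-0.19,0.478,0],[0,0,0],0],[[-0.19,0.478,0],[0,0,0],0],[[0,0,0],[-0.0099,0.0147,0.0371],0],[[0,0,0],[-0.0099,0.0147,0.0371],0],[[0,0,0],[-0.0099,0.0147,0.0371],0],[[0,0,0],[-0.0099,0.0147,0.0371],0],[[0,0,0],[-0.0099,0.0147,0.0371],0],[[0,0,0],[-0.0099,0.0147,0.0371],0],[[0,0,0],[-0.0099,0.0147,0.0371],0],[[0,0,0],[-0.0099,0.0147,0.0371],0],[[0,0,0],[-0.0099,0.0147,0.0371],0],[[0,0,0],[-0.0099,0.0147,0.0371],0]])

```text
clock: 2.6
eef_pos: [0.5134, 0.3255, 0.2012]
ee_rot: [-3.018, -0.07, -0.813]
wrist_force: [0.7, -0.4, 0.6]
finger_gap: 0.0
```

Run:
```python
from h import *
rep(bp(-29,133,35),RA)
```

```text
t 2.6 p [0.5134 0.3255 0.2012] board(mm) [ -9.3 140.6 154.6] F [ 0.74 -0.41  0.6 ] Fb [ 0.93 -0.45  0.16] gap 0.0 q [-0.99 -0.01  0.12  1.97  0.5   0.87 -1.09]
tool in board:
 [[ 1.    -0.005  0.003]
 [-0.005 -1.     0.001]
 [ 0.003 -0.001 -1.   ]]
shift tool mm [-20.    7.8 119.5] shares [-0.25   0.098  1.494]
turn share [-0.0003 -0.0008 -0.0017] deg [-0.1 -0.2 -0.3]
```

Request:
step_arm(series=[[[-0.06,0.024,0.37],[0,0,0],0],[[-0.06,0.024,0.37],[0,0,0],0],[[-0.06,0.024,0.37],[0,0,0],0],[[-0.07,0.024,0.37],[0,0,-0.0017],0],[[0,0,0],[0,0,0],0],[[0,0,0],[0,0,0],0]])

```text
clock: 3.35
eef_pos: [0.556, 0.3209, 0.0899]
ee_rot: [-3.018, -0.084, -0.812]
wrist_force: [0.3, -0.4, -0.7]
finger_gap: 0.0006
```

Run:
```python
from h import *
rep(bp(-29,133,21),RA)
for n,(x,y) in (("scene",(330,150)),("top",(150,115))):
    im=read_camera(n)[:,:,::-1]; cv2.imwrite(f"pics/a_{n}.png",cv2.resize(im[y:y+110,x:x+150],None,fx=5,fy=5,interpolation=cv2.INTER_CUBIC))
# predicted tip centre in top & scene
o,p,R=state(); tip=p+R[:,2]*.011
print([ (n,proj(n,tip).round(1)) for n in C])
```

```text
t 3.35 p [0.556  0.3209 0.0899] board(mm) [-28.3 133.8  37. ] F [ 0.32 -0.39 -0.7 ] Fb [-0.09 -0.4  -0.75] gap 0.0006 q [-0.95  0.18  0.17  2.02  0.56  0.61 -1.14]
tool in board:
 [[ 1.     0.004  0.002]
 [ 0.004 -1.     0.002]
 [ 0.002 -0.002 -1.   ]]
shift tool mm [-0.7  0.9 16. ] shares [-0.009  0.011  0.2  ]
turn share [-0.0007 -0.0006  0.0011] deg [-0.1 -0.1  0.2]
[('scene', array([363.4, 185.4])), ('top', array([188.2, 198.5]))]
```

View pics/a_scene.png

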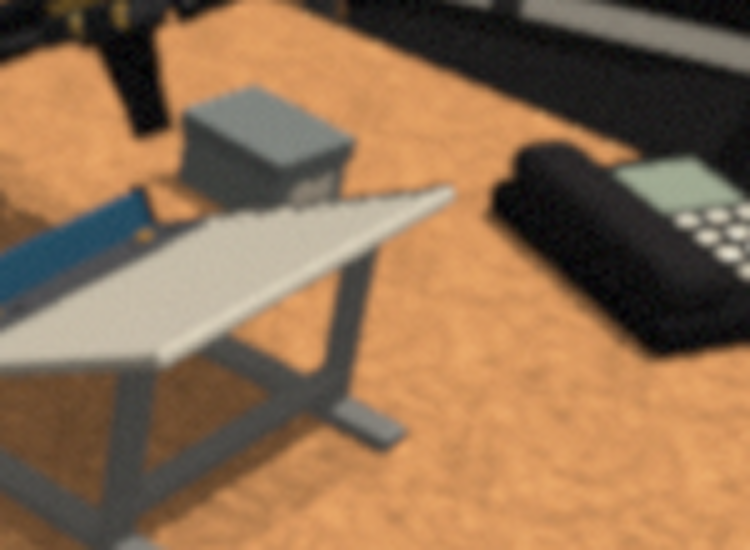

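View pics/a_top.png

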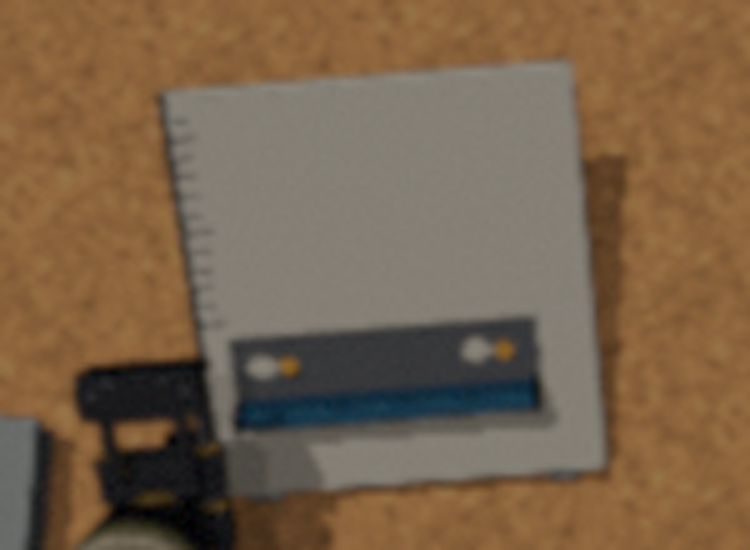

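Run:
```python
from h import *
im=cv2.imread("pics/scene0.png"); p0=np.array([.1999,.5918,.2008])
print(proj("scene",p0-[0,0,.011]),proj("top",p0-[0,0,.011]))
a=cv2.resize(im[50:130,300:400],None,fx=5,fy=5,interpolation=cv2.INTER_CUBIC)
o,p,R=state()
b=read_camera("scene")[:,:,::-1]; 
for k,c in ((.011,(0,255,0)),(-.008,(255,255,0)),(-.059,(0,0,255))):
    u=proj("scene",p+R[:,2]*k); print(k,u)
b=cv2.resize(b[120:200,310:410],None,fx=6,fy=6,interpolation=cv2.INTER_CUBIC)
b=cv2.convertScaleAbs(b,alpha=2.0)
cv2.imwrite("pics/b1.png",cv2.convertScaleAbs(a,alpha=2)); cv2.imwrite("pics/b2.png",b)
```

```text
[345.154974   107.14909597] [ 91.14764732 317.85177215]
0.011 [363.35695905 185.42076826]
-0.008 [361.63116603 179.91826773]
-0.059 [356.96286495 165.03390505]
```

View pics/b1.png

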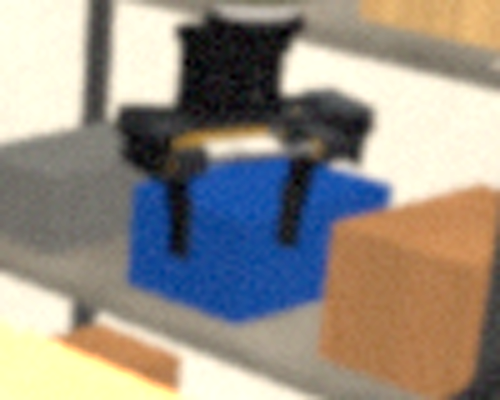

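View pics/b2.png

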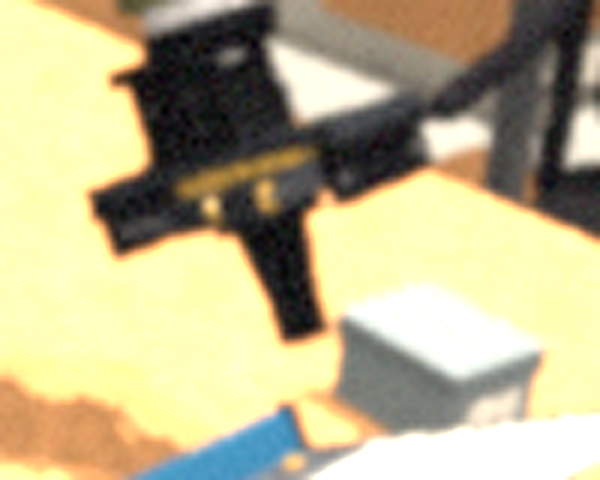

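Run:
```python
from h import *
im=cv2.imread("pics/top0.png")
a=cv2.resize(im[290:350,40:140],None,fx=7,fy=7,interpolation=cv2.INTER_CUBIC)
cv2.imwrite("pics/b3.png",cv2.convertScaleAbs(a,alpha=3))
b=read_camera("top")[:,:,::-1]
b=cv2.resize(b[170:240,140:240],None,fx=7,fy=7,interpolation=cv2.INTER_CUBIC)
cv2.imwrite("pics/b4.png",cv2.convertScaleAbs(b,alpha=3))
```

```text
(no output)
```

View pics/b3.png

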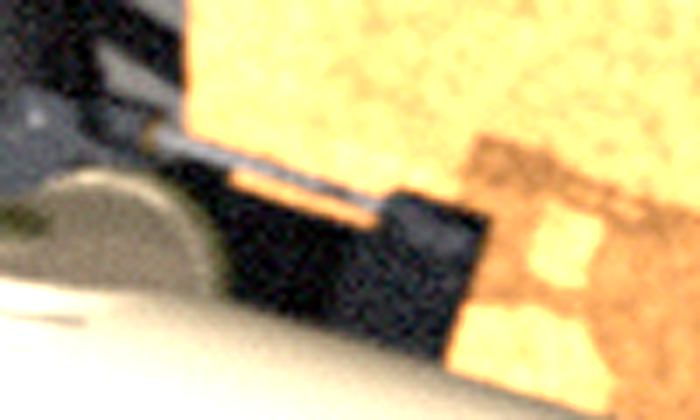

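View pics/b4.png

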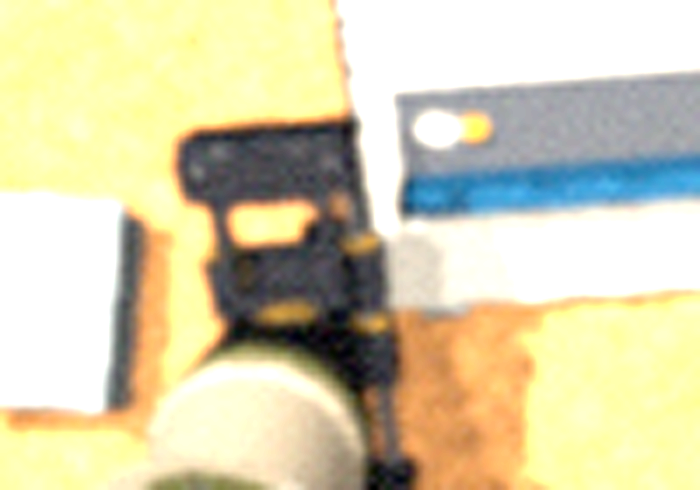

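Run:
```python
from h import *
def tri(u,v):
    s=least_squares(lambda X:np.r_[proj("top",X)-u,proj("scene",X)-v],[.5,.3,.15]); return s.x,s.fun
o,p,R=state()
X,f=tri((177.4,187.8),(380,143)); print(X,f,"tool mm",(R.T@(X-p)*1000).round(0))
q=o["qpos"];print(q.round(4),p, o["ee_rot"])
print(proj("scene",[0,0,0]),proj("top",[0,0,0]))
# scene-only checks of desk level objects: tray corners
for P in [(.71,-.085,.022),(.695,-.35,.022),(.549,-.343,.022),(.562,-.076,.022),(.428,-.304,.095)]: print(proj("scene",P).round(1))
```

```text
[0.58468327 0.329886   0.23450386] [-2.22522756 -2.28016256 -3.19789422  0.40366413] tool mm [  97.   -7. -110.]
[-0.9498  0.1821  0.1693  2.0185  0.5613  0.6136 -1.1437] [0.5561746  0.3212051  0.09025924] [-3.01727718 -0.08432806 -0.81249171]
[195.73122936 171.4392331 ] [291.19368169 368.21388181]
[295.8 275.2]
[201.1 320.1]
[175.5 283. ]
[264.8 245.6]
[165.4 231.2]
```

```bash
python3 - <<'E'
from h import *
def tri(u,v):
    s=least_squares(lambda X:np.r_[proj("top",X)-u,proj("scene",X)-v],[.5,.3,.15]); return s.x,s.fun
o,p,R=state()
for u,v in [((191.3,204.3),(353.8,151.6)),((192.7,215.6),(344.6,154.3))]:
    X,f=tri(u,v); print(X,f.round(2),"tool mm",(R.T@(X-p)*1000).round(0))
E
python3 - <<'E'
import cv2
im=cv2.imread("pics/scene0.png")
cv2.imwrite("pics/c4.png",cv2.resize(im[200:330,100:310],None,fx=3.8,fy=3.8,interpolation=cv2.INTER_CUBIC))
E
```

```text
[0.53193505 0.28981207 0.1990806 ] [-0.15 -0.14 -0.21  0.02] tool mm [  32.   30. -107.]
[0.49830085 0.28864408 0.17781268] [ 0.23  0.21  0.32 -0.03] tool mm [  -8.   29. -106.]
```

View pics/c4.png

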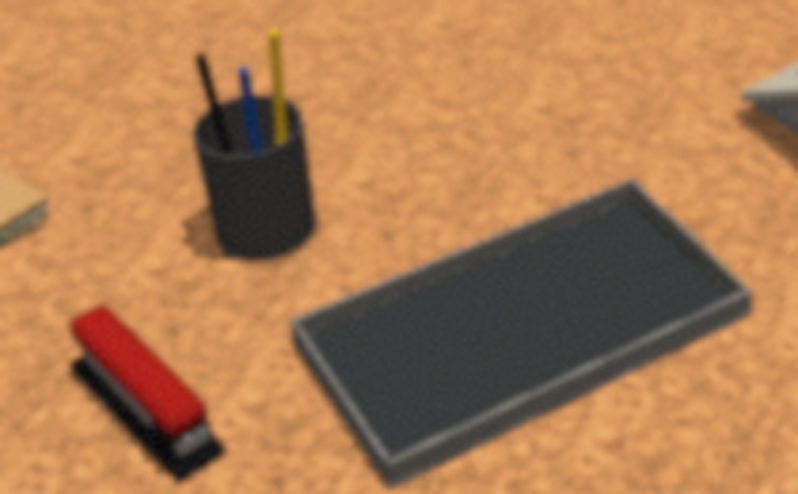

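Request:
step_arm(series=[[[0,0.05,0.1],[0,0,0],0],[[0,0.05,0.1],[0,0,0],0],[[0,0,0],[0,0,0],0],[[0,0,0],[0,0,0],0]])

```text
clock: 4.05
eef_pos: [0.5645, 0.3129, 0.075]
ee_rot: [-3.02, -0.084, -0.811]
wrist_force: [0.3, 0.1, 0.1]
finger_gap: 0.0005
```

Run:
```python
from h import *
rep(bp(-29,133,21),RA)
b=read_camera("scene")[:,:,::-1]
b=cv2.resize(b[120:220,310:410],None,fx=6,fy=6,interpolation=cv2.INTER_CUBIC)
cv2.imwrite("pics/b5.png",cv2.convertScaleAbs(b,alpha=1.6))
```

```text
t 4.05 p [0.5645 0.3129 0.075 ] board(mm) [-28.8 125.3  20.1] F [0.33 0.12 0.1 ] Fb [ 0.34  0.11 -0.09] gap 0.0005 q [-0.93  0.21  0.18  2.03  0.57  0.57 -1.14]
tool in board:
 [[ 1.     0.004  0.001]
 [ 0.004 -1.     0.002]
 [ 0.001 -0.002 -1.   ]]
shift tool mm [-0.2 -7.7 -0.9] shares [-0.002 -0.096 -0.011]
turn share [-0.0005 -0.0004  0.0012] deg [-0.1 -0.1  0.2]
```

View pics/b5.png

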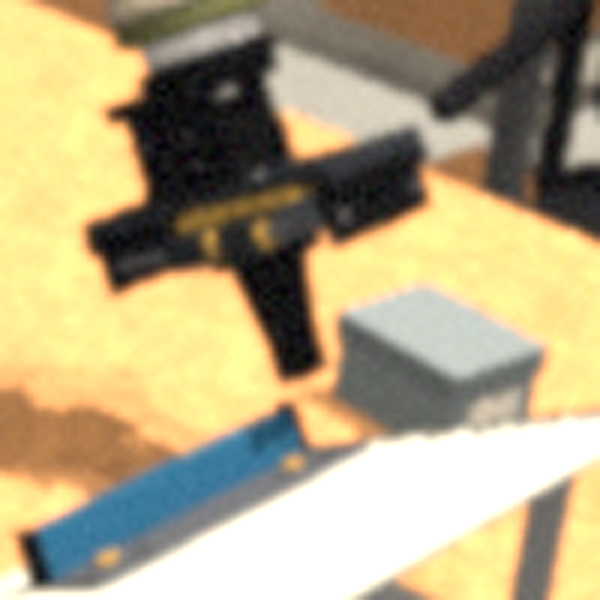

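Run:
```python
from h import *
o,p,R=state(); tip=p+R[:,2]*.011
print("pred",proj("scene",tip))
for k in (.028,.034,.04): print(k,"vert",proj("scene",tip+[0,0,k]).round(1),"along",proj("scene",tip-R[:,2]*k).round(1))
print("obs", 310+298.5/6-.5,120+375.5/6-.5)
```

```text
pred [362.9771228  191.27801143]
0.028 vert [364.  183.8] along [360.4 183.2]
0.034 vert [364.2 182.1] along [359.9 181.4]
0.04 vert [364.4 180.5] along [359.4 179.7]
obs 359.25 182.08333333333334
```

Request:
step_arm(series=[[[0,0,0.05],[0,0,0],0],[[0,0,0.05],[0,0,0],0],[[0,0,0],[0,0,0],0]])

```text
clock: 4.47
eef_pos: [0.5684, 0.313, 0.0677]
ee_rot: [-3.02, -0.084, -0.811]
wrist_force: [0.7, 0.7, 0.7]
finger_gap: 0.0004
```

Request:
step_arm(series=[[[0,0,0.05],[0,0,0],0],[[0,0,0.05],[0,0,0],0],[[0,0,0],[0,0,0],0]])

```text
clock: 4.85
eef_pos: [0.5725, 0.3131, 0.0608]
ee_rot: [-3.02, -0.084, -0.811]
wrist_force: [-0.4, 0.3, -0.4]
finger_gap: 0.0003
```

Run:
```python
from h import *
rep(bp(-29,133,21),RA)
b=read_camera("scene")[:,:,::-1]
b=cv2.resize(b[120:220,310:410],None,fx=6,fy=6,interpolation=cv2.INTER_CUBIC)
cv2.imwrite("pics/b6.png",cv2.convertScaleAbs(b,alpha=1.3))
b=read_camera("top")[:,:,::-1]
b=cv2.resize(b[170:240,140:240],None,fx=7,fy=7,interpolation=cv2.INTER_CUBIC)
cv2.imwrite("pics/b7.png",cv2.convertScaleAbs(b,alpha=2))
```

```text
t 4.85 p [0.5725 0.3131 0.0608] board(mm) [-29.  125.2   3.8] F [-0.43  0.32 -0.44] Fb [-0.58  0.34 -0.17] gap 0.0003 q [-0.93  0.24  0.19  2.02  0.57  0.54 -1.15]
tool in board:
 [[ 1.     0.004  0.001]
 [ 0.004 -1.     0.001]
 [ 0.001 -0.001 -1.   ]]
shift tool mm [  0.   -7.8 -17.2] shares [ 0.    -0.098 -0.215]
turn share [-0.0004 -0.0003  0.0012] deg [-0.1 -0.   0.2]
```

View pics/b6.png

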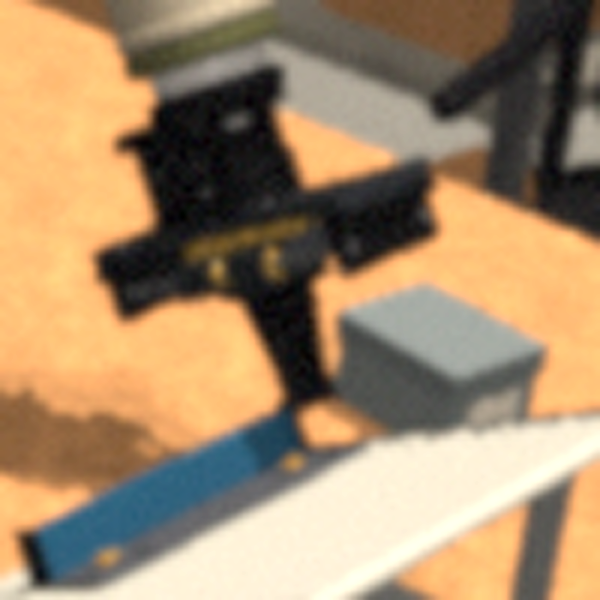

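View pics/b7.png

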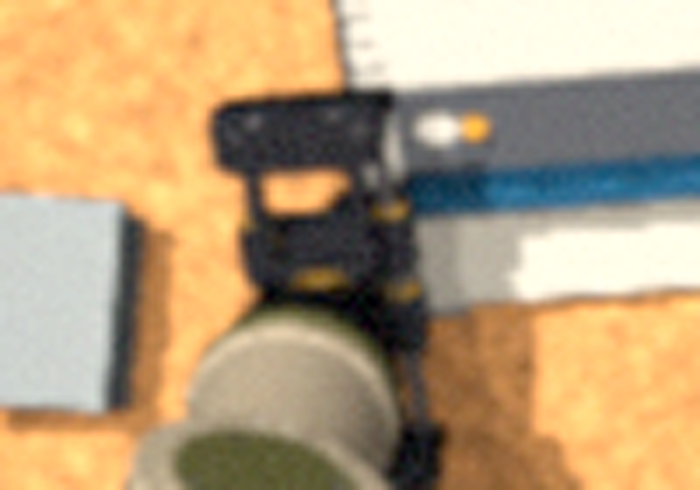

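Request:
step_arm(series=[[[0,0,0.05],[0,0,0],0],[[0,0,0.05],[0,0,0],0],[[0,0,0.05],[0,0,0],0],[[0,0,0],[0,0,0],0],[[0,0,0],[0,0,0],0]])

```text
clock: 5.58
eef_pos: [0.5785, 0.3137, 0.0509]
ee_rot: [-3.019, -0.085, -0.811]
wrist_force: [-0.5, 0.3, 0.7]
finger_gap: 0.0003
```

Request:
step_arm(series=[[[0,0,0.025],[0,0,0],0],[[0,0,0.025],[0,0,0],0],[[0,0,0],[0,0,0],0],[[0,0,0],[0,0,0],0]])

```text
clock: 6.08
eef_pos: [0.5805, 0.3138, 0.0474]
ee_rot: [-3.019, -0.084, -0.811]
wrist_force: [0.0, -0.0, 0.3]
finger_gap: 0.0003
```

Run:
```python
from h import *
rep()
b=read_camera("scene")[:,:,::-1]
b=cv2.resize(b[120:220,310:410],None,fx=6,fy=6,interpolation=cv2.INTER_CUBIC)
cv2.imwrite("pics/b8.png",cv2.convertScaleAbs(b,alpha=1.3))
```

```text
t 6.08 p [0.5805 0.3138 0.0474] board(mm) [-28.7 125.5 -11.8] F [ 0.01 -0.01  0.3 ] Fb [ 0.15 -0.01  0.25] gap 0.0003 q [-0.92  0.28  0.19  2.01  0.58  0.51 -1.15]
tool in board:
 [[ 1.     0.004  0.001]
 [ 0.004 -1.     0.002]
 [ 0.001 -0.002 -1.   ]]
```

View pics/b8.png

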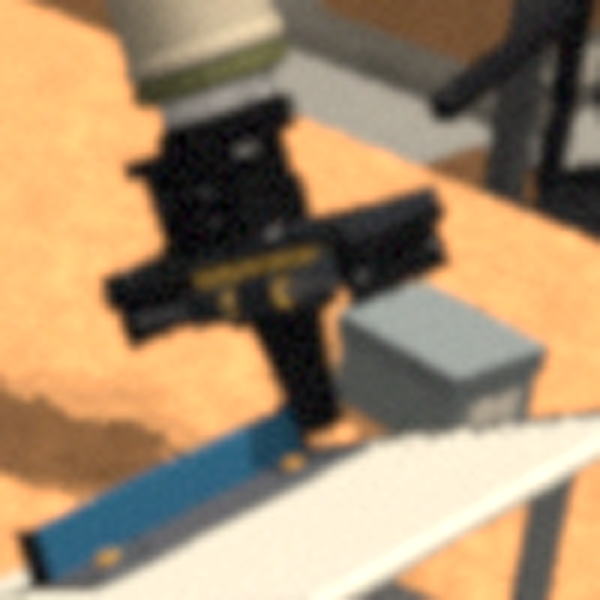

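Request:
step_arm(series=[[[0,0.0125,0],[0,0,0],0],[[0,0.0125,0],[0,0,0],0],[[0,0.0125,0],[0,0,0],0],[[0,0.0125,0],[0,0,0],0],[[0,0.0125,0],[0,0,0],0],[[0,0.0125,0],[0,0,0],0],[[0,0.0125,0],[0,0,0],0]])

```text
clock: 7.0
eef_pos: [0.5808, 0.307, 0.0474]
ee_rot: [-3.019, -0.085, -0.811]
wrist_force: [0.2, 1.3, 0.4]
finger_gap: 0.0002
```

Request:
step_arm(series=[[[0,0.0125,0],[0,0,0],0],[[0,0.0125,0],[0,0,0],0],[[0,0.0125,0],[0,0,0],0]])

```text
clock: 7.38
eef_pos: [0.581, 0.3039, 0.0474]
ee_rot: [-3.019, -0.085, -0.811]
wrist_force: [-0.2, 0.8, -0.1]
finger_gap: 0.0006
```

Request:
step_arm(series=[[[0,0.0125,0],[0,0,0],0],[[0,0.0125,0],[0,0,0],0],[[0,0.0125,0],[0,0,0],0]])

```text
clock: 7.75
eef_pos: [0.5812, 0.3008, 0.0474]
ee_rot: [-3.019, -0.084, -0.811]
wrist_force: [-0.6, 1.0, 0.5]
finger_gap: 0.0003
```

```bash
cat > look.py <<'E'
from h import *
import sys
rep()
n=sys.argv[1]
b=read_camera("scene")[:,:,::-1]
b=cv2.resize(b[150:220,300:400],None,fx=7,fy=7,interpolation=cv2.INTER_CUBIC)
cv2.imwrite(f"pics/{n}s.png",cv2.convertScaleAbs(b,alpha=1.3))
b=read_camera("top")[:,:,::-1]
b=cv2.resize(b[165:225,170:280],None,fx=7,fy=7,interpolation=cv2.INTER_CUBIC)
cv2.imwrite(f"pics/{n}t.png",cv2.convertScaleAbs(b,alpha=1.5))
E
python3 look.py d1
```

```text
t 7.75 p [0.5812 0.3008 0.0474] board(mm) [-28.7 112.5 -11.8] F [-0.61  0.96  0.52] Fb [-0.22  0.99  0.73] gap 0.0003 q [-0.91  0.27  0.2   2.03  0.58  0.5  -1.13]
tool in board:
 [[ 1.     0.004  0.001]
 [ 0.004 -1.     0.002]
 [ 0.001 -0.002 -1.   ]]
```

View pics/d1s.png

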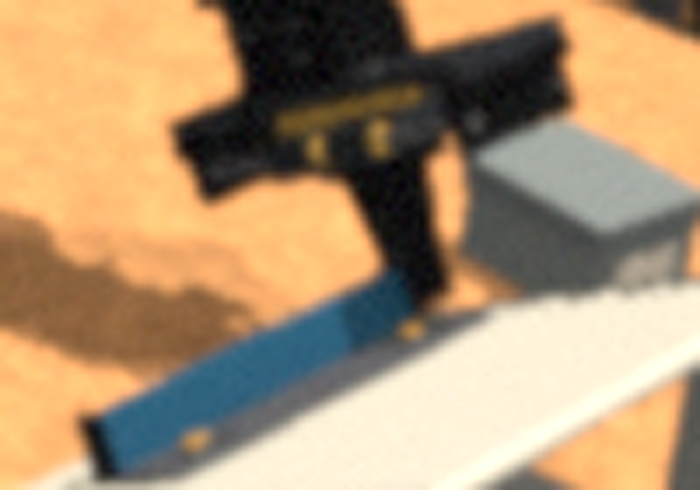

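View pics/d1t.png

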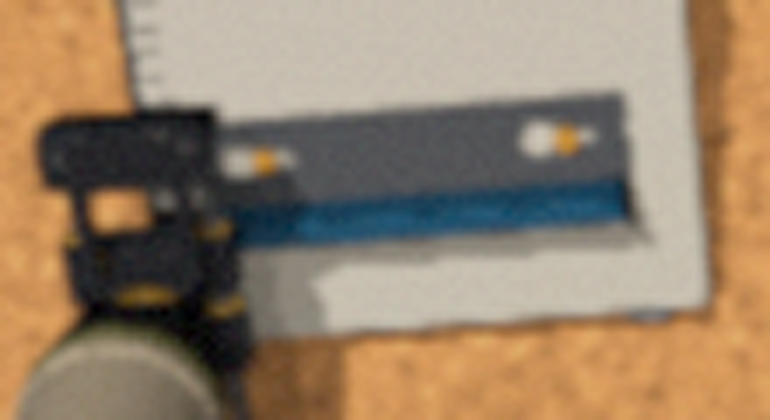

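Request:
step_arm(series=[[[0,0.0125,0],[0,0,0],0],[[0,0.0125,0],[0,0,0],0],[[0,0.0125,0],[0,0,0],0],[[0,0.0125,0],[0,0,0],0],[[0,0.0125,0],[0,0,0],0],[[0,0.0125,0],[0,0,0],0],[[0,0.0125,0],[0,0,0],0],[[0,0.0125,0],[0,0,0],0],[[0,0.0125,0],[0,0,0],0],[[0,0.0125,0],[0,0,0],0],[[0,0.0125,0],[0,0,0],0]])

```text
clock: 9.22
eef_pos: [0.5818, 0.29, 0.0474]
ee_rot: [-3.019, -0.085, -0.811]
wrist_force: [-0.4, 0.7, -1.0]
finger_gap: 0.0006
```

```bash
python3 look.py d2
```

```text
t 9.22 p [0.5818 0.29   0.0474] board(mm) [-28.7 101.6 -11.8] F [-0.36  0.73 -0.97] Fb [-0.77  0.75 -0.68] gap 0.0006 q [-0.89  0.25  0.2   2.04  0.58  0.49 -1.12]
tool in board:
 [[ 1.     0.004  0.001]
 [ 0.004 -1.     0.002]
 [ 0.001 -0.002 -1.   ]]
```

View pics/d2t.png

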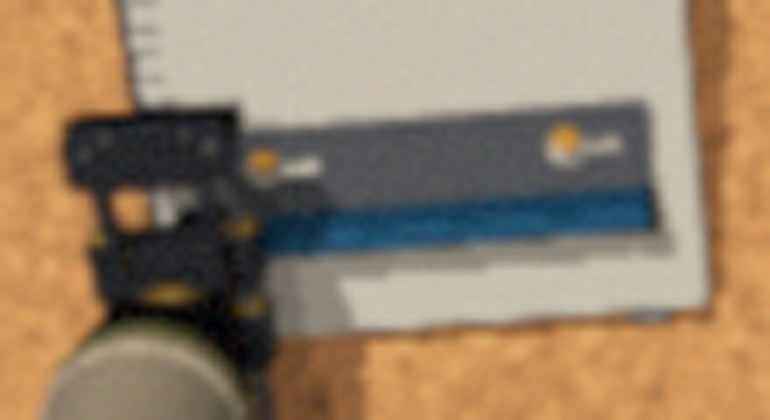

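View pics/d2s.png

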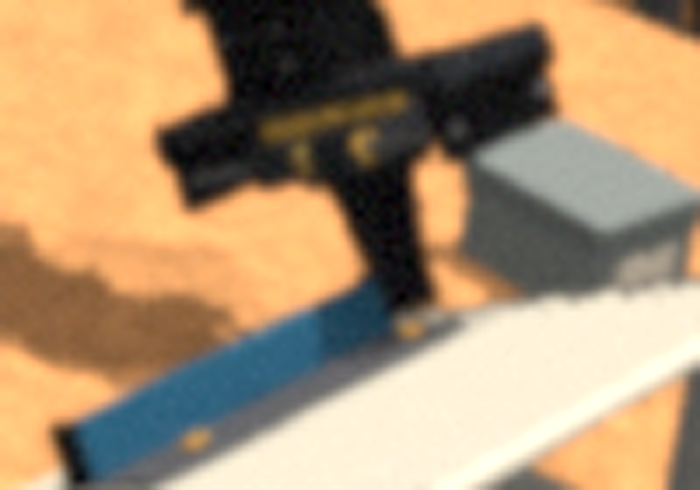

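Request:
step_arm(series=[[[0,0.0125,0],[0,0,0],0],[[0,0.0125,0],[0,0,0],0],[[0,0.0125,0],[0,0,0],0],[[0,0,0],[0,0,0],0],[[0,0,0],[0,0,0],0],[[0,0,0],[0,0,0],0]])

```text
clock: 10.07
eef_pos: [0.582, 0.2867, 0.0474]
ee_rot: [-3.02, -0.084, -0.811]
wrist_force: [0.7, -0.4, 0.4]
finger_gap: 0.0009
```

```bash
python3 look.py d3
```

```text
t 10.07 p [0.582  0.2867 0.0474] board(mm) [-28.6  98.3 -11.9] F [ 0.68 -0.36  0.43] Fb [ 0.78 -0.39  0.04] gap 0.0009 q [-0.89  0.25  0.2   2.05  0.58  0.49 -1.11]
tool in board:
 [[ 1.     0.004  0.001]
 [ 0.004 -1.     0.001]
 [ 0.001 -0.001 -1.   ]]
```

View pics/d3t.png

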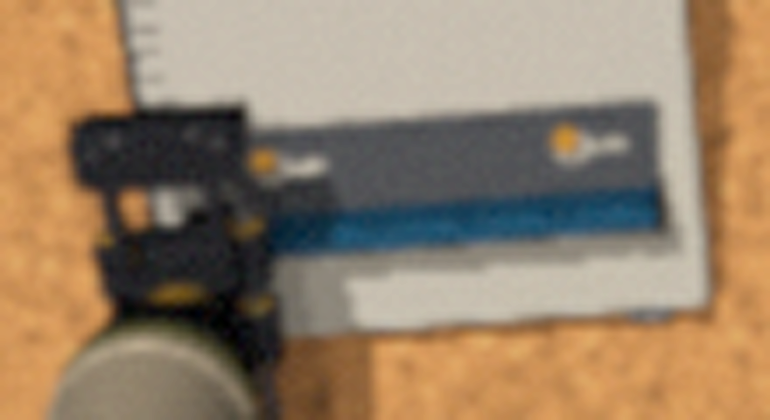

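View pics/d3s.png

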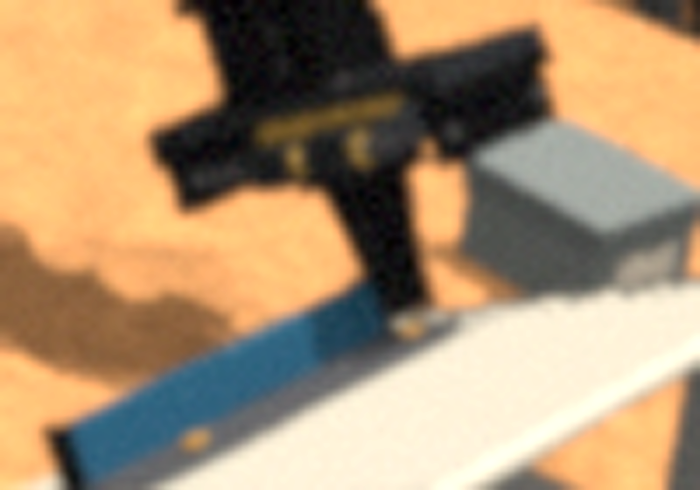

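Request:
step_arm(series=[[[0,-0.125,0],[0,0,0],0],[[0,0,-0.25],[0,0,0],0],[[0,0,-0.25],[0,0,0],0],[[0,0,-0.25],[0,0,0],0.55],[[-0.03,0.4,0],[0,0,0.001],0.55],[[-0.03,0.4,0],[0,0,0],0.55],[[0,0.4,0],[0,0,0],0.55],[[0,0.29,0],[0,0,0],0.55],[[0,0,0],[0,0,0],0.55],[[0,0,0],[0,0,0],0.55]])

```text
clock: 11.42
eef_pos: [0.5538, 0.1773, 0.0971]
ee_rot: [-3.018, -0.081, -0.811]
wrist_force: [0.4, 0.2, 0.5]
finger_gap: 0.0474
```

```bash
sed -i 's/alpha=1.3/alpha=1.5/' look.py; python3 look.py d4
```

```text
t 11.43 p [0.5538 0.1773 0.0971] board(mm) [-33.1  -9.5  48.1] F [0.38 0.17 0.54] Fb [0.61 0.15 0.27] gap 0.0474 q [-0.8  -0.01  0.26  2.2   0.49  0.52 -0.86]
tool in board:
 [[ 1.     0.001  0.002]
 [ 0.001 -1.     0.003]
 [ 0.002 -0.003 -1.   ]]
```

View pics/d4t.png

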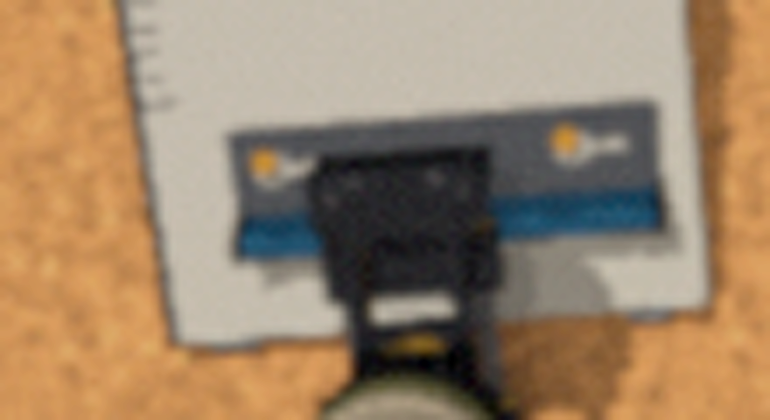

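View pics/d4s.png

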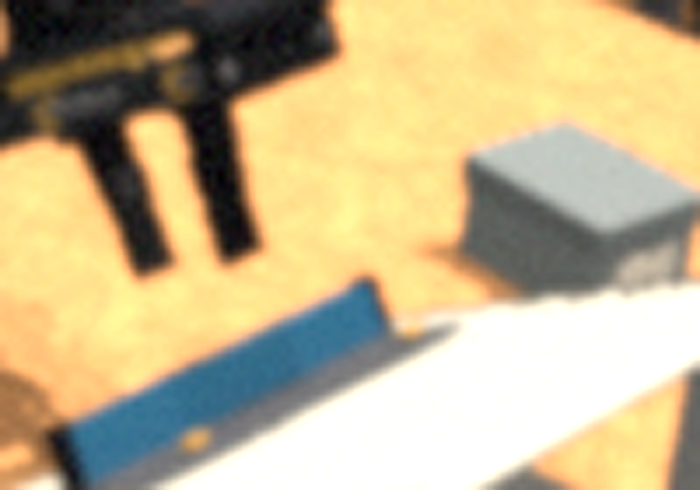

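Run:
```python
from h import *
def tob(uv,off,s,z,cam="top"):
    u=px(uv,off,s); c,f=C[cam]; d=c["R"].T@np.array([(u[0]-c["cx"])/f,(u[1]-c["cy"])/f,1]); oo=-c["R"].T@c["t"]
    ob=BR.T@(oo-BT); db=BR.T@d; return ((ob+db*(z-ob[2])/db[2])*1000).round(1)
o=(170,165)
for n,uv,z in [("plL",(230,133),.004),("plR",(656,103),.004),("studL",(264,161),.0095),("studR",(566,139),.0095),("slotendR",(630,142),.004),("railTopL",(240,257),.03),("railTopR",(660,230),.03)]: print(n,tob(uv,o,7,z))
ob,p,R=state()
for L in (.026,.03,.034): 
    t=p+R[:,2]*(.011-L); print(L,[proj("scene",t+R[:,0]*s).round(1) for s in(-.031,.031)],proj("scene",t).round(1))
print("obs",px((150,270),(300,150),7),px((243,257),(300,150),7))
```

```text
plL [11.5 85.2  4. ]
plR [  10.7 -112.9    4. ]
studL [-1.5 70.5  9.5]
studR [ -1.7 -70.    9.5]
slotendR [ -7.8 -99.2   4. ]
railTopL [-40.1  84.5  30. ]
railTopR [ -42.1 -110.4   30. ]
0.026 [array([321.7, 190.3]), array([335.2, 188.2])] [328.3 189.3]
0.03 [array([321.3, 189.1]), array([334.8, 186.9])] [327.9 188. ]
0.034 [array([320.9, 187.9]), array([334.4, 185.7])] [327.5 186.8]
obs [321.         188.14285714] [334.28571429 186.28571429]
```

Run:
```python
from h import *
b=np.mean([read_camera("top").astype(float) for _ in range(4)],0)[:,:,::-1]
b=np.clip(b*1.8,0,255).astype(np.uint8); cv2.imwrite("pics/raw_d5.png",b)
l=cv2.resize(b[178:198,198:222],None,fx=16,fy=16,interpolation=cv2.INTER_CUBIC)
r=cv2.resize(b[175:195,242:266],None,fx=16,fy=16,interpolation=cv2.INTER_CUBIC)
cv2.imwrite("pics/d5.png",np.hstack([l,r]))
for rx in (-11,-12.5,-14):
  for nm,y,off in(("L",81,(198,178)),("R",-59,(242,175))):
    print(rx,nm,"hole",((proj("top",bp(28-34,y+rx,4))-off+.5)*16-.5).round(0),"head",((proj("top",bp(0,70 if nm=="L" else -70,9.5))-off+.5)*16-.5).round(0))
```

```text
-11 L hole [164. 170.] head [158. 154.]
-11 R hole [145. 168.] head [141. 151.]
-12.5 L hole [172. 170.] head [158. 154.]
-12.5 R hole [152. 167.] head [141. 151.]
-14 L hole [179. 169.] head [158. 154.]
-14 R hole [160. 167.] head [141. 151.]
```

View pics/d5.png

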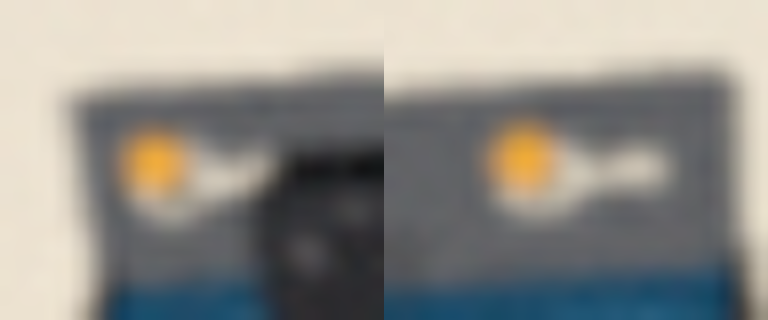

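Request:
step_arm(series=[[[-0.006,0.05,0.18],[0,0,0],0.55],[[0,0,0.18],[0,0,0],0.55],[[0,0,0.18],[0,0,0],0.55],[[0,0,0.15],[0,0,0],0.55],[[0,0,0.05],[0,0,0],0.55],[[0,0,0],[0,0,0],0.55],[[0,0,0],[0,0,0],0.55]])

```text
clock: 12.6
eef_pos: [0.5831, 0.1738, 0.0458]
ee_rot: [-3.018, -0.08, -0.811]
wrist_force: [0.9, -0.3, 0.3]
finger_gap: 0.0477
```

```bash
python3 look.py d6
```

```text
t 12.6 p [0.5831 0.1738 0.0458] board(mm) [-33.5 -14.6 -10.9] F [ 0.94 -0.29  0.25] Fb [ 0.93 -0.33 -0.24] gap 0.0477 q [-0.77  0.15  0.29  2.18  0.49  0.38 -0.86]
tool in board:
 [[ 1.     0.001  0.002]
 [ 0.001 -1.     0.002]
 [ 0.002 -0.002 -1.   ]]
```

View pics/d6s.png

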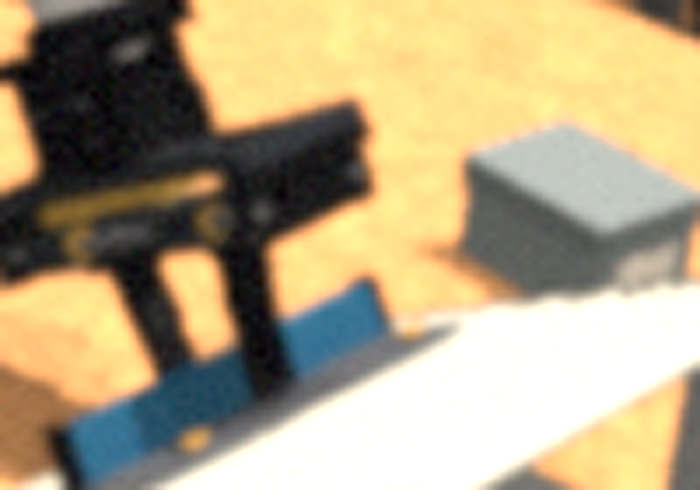

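View pics/d6t.png

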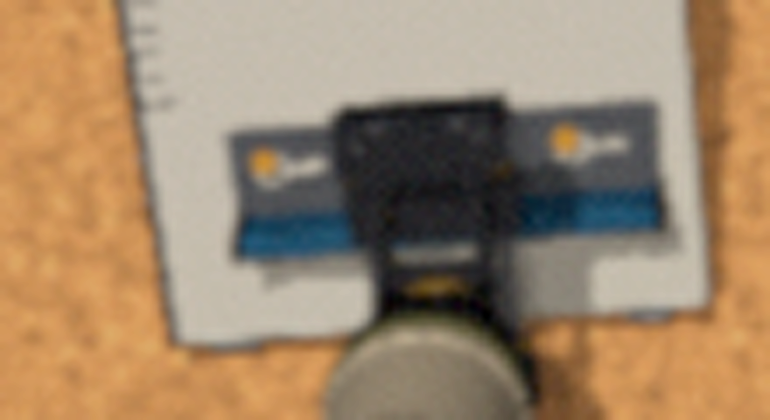

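Request:
step_arm(series=[[[0,0,0],[0,0,0],0.3],[[0,0,0],[0,0,0],0.2],[[0,0,0],[0,0,0],0],[[0,0,0],[0,0,0],0],[[0,0,0],[0,0,0],0],[[0,0,0],[0,0,0],0]])

```text
clock: 13.45
eef_pos: [0.583, 0.1735, 0.0453]
ee_rot: [-3.019, -0.08, -0.811]
wrist_force: [-0.8, 0.3, 0.6]
finger_gap: 0.0122
```

```bash
python3 look.py d7
```

```text
t 13.45 p [0.583  0.1735 0.0453] board(mm) [-33.9 -14.8 -11.3] F [-0.82  0.27  0.56] Fb [-0.41  0.31  0.89] gap 0.0122 q [-0.77  0.15  0.29  2.18  0.49  0.38 -0.86]
tool in board:
 [[ 1.     0.001  0.001]
 [ 0.001 -1.     0.002]
 [ 0.001 -0.002 -1.   ]]
```

View pics/d7t.png

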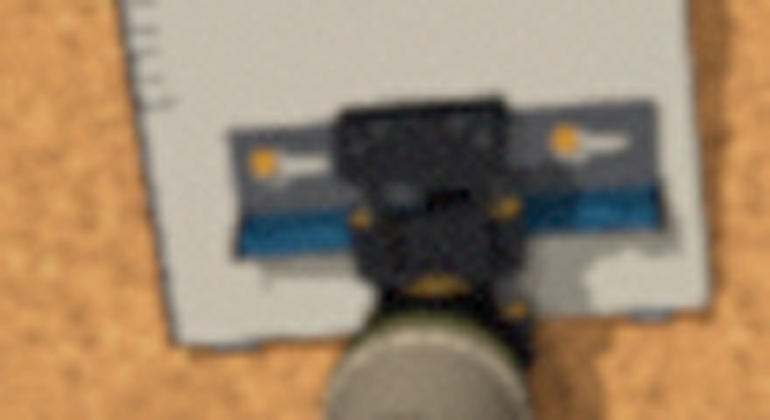

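Request:
step_arm(series=[[[0.015,0,0],[0,0,0],0],[[0.015,0,0],[0,0,0],0],[[0.015,0,0],[0,0,0],0],[[0.015,-0.01,0],[0,0,0],0],[[0,-0.01,0],[0,0,0],0],[[0,-0.01,0],[0,0,0],0],[[0,0,0],[0,0,0],0],[[0,0,0],[0,0,0],0]])

```text
clock: 14.55
eef_pos: [0.5871, 0.1762, 0.0477]
ee_rot: [-3.019, -0.08, -0.811]
wrist_force: [-1.5, -1.0, 0.5]
finger_gap: 0.0115
```

```bash
cat > look2.py <<'E'
from h import *
import sys
rep()
b=np.mean([read_camera("top").astype(float) for _ in range(4)],0)[:,:,::-1]
b=np.clip(b*1.8,0,255).astype(np.uint8)
l=cv2.resize(b[178:198,198:222],None,fx=16,fy=16,interpolation=cv2.INTER_CUBIC)
r=cv2.resize(b[175:195,242:266],None,fx=16,fy=16,interpolation=cv2.INTER_CUBIC)
cv2.imwrite(f"pics/{sys.argv[1]}.png",np.hstack([l,r]))
for rx in (-28,):
  for nm,y,off in(("L",81,(198,178)),("R",-59,(242,175))):
    h=proj("top",bp(28+rx,y-11,4)); k=proj("top",bp(0,70 if nm=="L" else -70,9.5)); print(nm,"aligned: hole-head zoom px",((h-k)*16).round(1), "slot dir", ((proj("top",bp(28+rx,y-11-15,4))-h)*16).round(1))
E
python3 look2.py d8
```

```text
t 14.55 p [0.5871 0.1762 0.0477] board(mm) [-29.  -12.3 -11.3] F [-1.52 -1.03  0.47] Fb [-1.13 -0.95  1.19] gap 0.0115 q [-0.77  0.15  0.28  2.17  0.48  0.38 -0.85]
tool in board:
 [[ 1.     0.001  0.001]
 [ 0.001 -1.     0.002]
 [ 0.001 -0.002 -1.   ]]
L aligned: hole-head zoom px [  2.9 -10.5] slot dir [73.4 -5.4]
R aligned: hole-head zoom px [  0.8 -10.3] slot dir [73.5 -5.4]
```

View pics/d8.png

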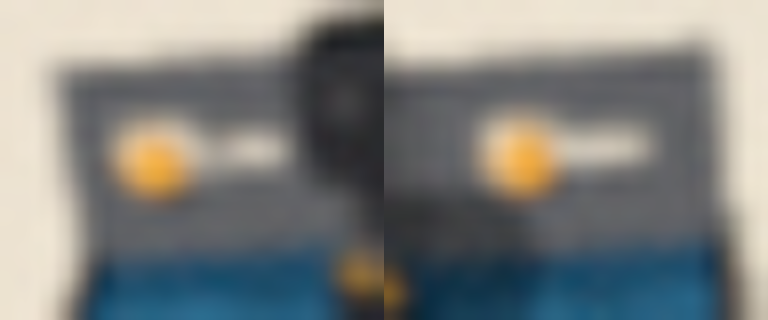

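Request:
step_arm(series=[[[0.006,0,0],[0,0,0],0],[[0,0,-0.02],[0,0,0],0],[[0,0,-0.02],[0,0,0],0],[[0,0,-0.02],[0,0,0],0]])

```text
clock: 15.25
eef_pos: [0.5851, 0.1762, 0.0523]
ee_rot: [-3.018, -0.08, -0.811]
wrist_force: [-0.9, -1.1, -2.6]
finger_gap: 0.0117
```

```bash
python3 look2.py d9;python3 look.py d9
```

```text
t 15.25 p [0.5851 0.1762 0.0523] board(mm) [-28.4 -12.2  -6.3] F [-0.88 -1.08 -2.55] Fb [-2.08 -1.04 -1.74] gap 0.0117 q [-0.77  0.14  0.28  2.17  0.48  0.4  -0.84]
tool in board:
 [[ 1.     0.001  0.001]
 [ 0.001 -1.     0.002]
 [ 0.001 -0.002 -1.   ]]
L aligned: hole-head zoom px [  2.9 -10.5] slot dir [73.4 -5.4]
R aligned: hole-head zoom px [  0.8 -10.3] slot dir [73.5 -5.4]
t 15.45 p [0.5851 0.1761 0.0522] board(mm) [-28.5 -12.3  -6.4] F [ 0.09  0.3  -2.72] Fb [-1.27  0.29 -2.41] gap 0.0119 q [-0.77  0.14  0.28  2.17  0.48  0.39 -0.84]
tool in board:
 [[ 1.     0.001  0.001]
 [ 0.001 -1.     0.002]
 [ 0.001 -0.002 -1.   ]]
```

View pics/d9.png

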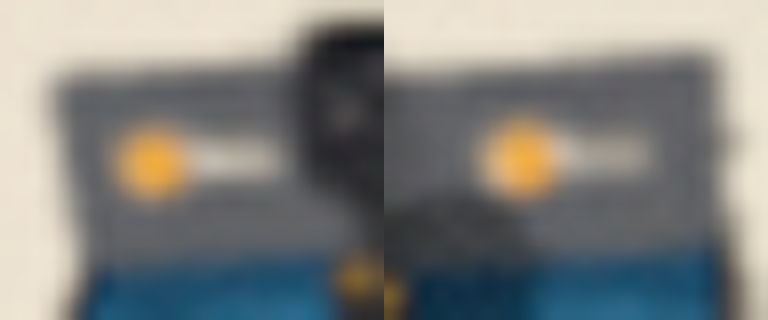

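View pics/d9s.png

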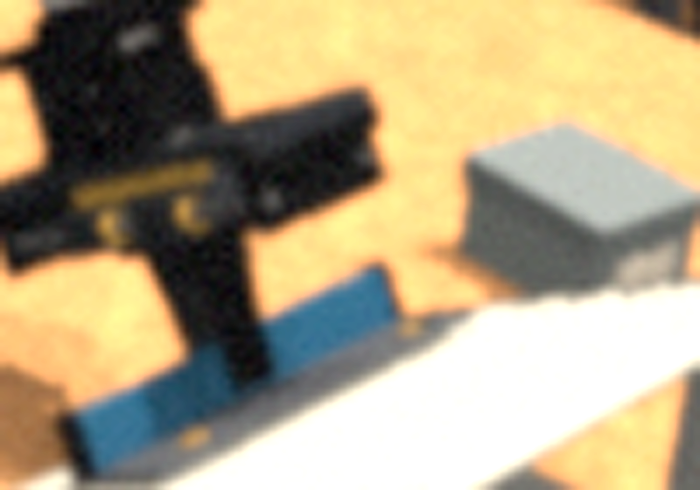

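Request:
step_arm(series=[[[0,0,-0.03],[0,0,0],0],[[0,0,-0.03],[0,0,0],0],[[0,0,-0.05],[0,0,0],0],[[0,0,-0.1],[0,0,0],0],[[0,0,-0.2],[0,0,0],0],[[0,0,-0.2],[0,0,0],0],[[0,0,-0.2],[0,0,0],0],[[0,0,0],[0,0,0],0],[[0,0,0],[0,0,0],0]])

```text
clock: 16.68
eef_pos: [0.5527, 0.1742, 0.108]
ee_rot: [-3.019, -0.08, -0.811]
wrist_force: [-0.8, -0.6, -2.3]
finger_gap: 0.0118
```

```bash
python3 look.py e1
```

```text
t 16.68 p [0.5527 0.1742 0.108 ] board(mm) [-28.7 -12.5  58.2] F [-0.79 -0.55 -2.25] Fb [-1.83 -0.51 -1.54] gap 0.0118 q [-0.79 -0.03  0.26  2.2   0.47  0.55 -0.84]
tool in board:
 [[ 1.     0.001  0.001]
 [ 0.001 -1.     0.002]
 [ 0.001 -0.002 -1.   ]]
```

View pics/e1s.png

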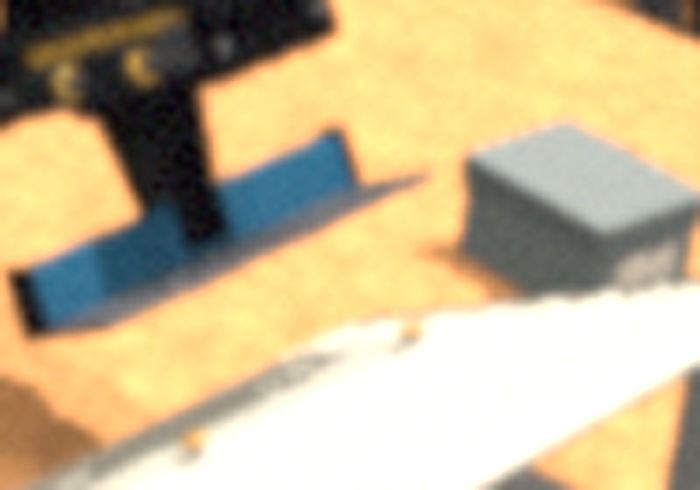

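View pics/e1t.png

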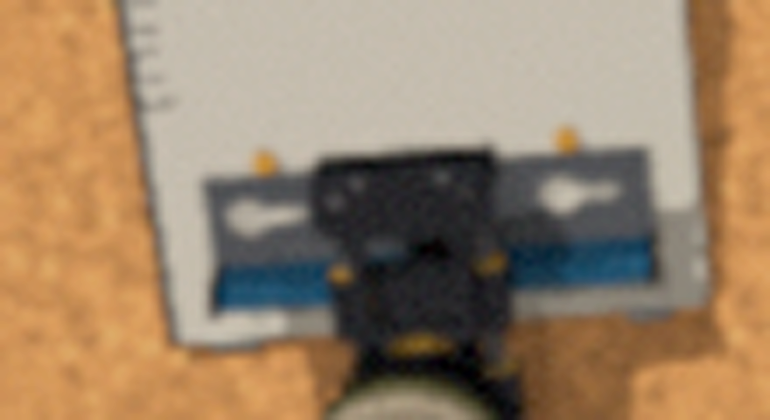

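Request:
step_arm(series=[[[0.2,0,-0.36],[0,0,0],0],[[0.2,0,-0.36],[0,0,0],0],[[0.2,0,-0.36],[0,0,0],0],[[0,0,0],[0,0,0],0]])

```text
clock: 17.27
eef_pos: [0.5522, 0.1747, 0.2095]
ee_rot: [-3.015, -0.078, -0.815]
wrist_force: [0.1, 0.7, -3.0]
finger_gap: 0.0119
```

```bash
cat >> h.py <<'E'
ty=np.radians(-3.0)
TR=np.array([[np.cos(ty),-np.sin(ty),0],[np.sin(ty),np.cos(ty),0],[0,0,1.]])
RT=TR@np.diag([1.,-1,-1])
TC=np.array([.629,-.213,0])
E
python3 - <<'E'
from h import *
rep(None,RT)
E
```

```text
t 17.27 p [0.5522 0.1747 0.2095] board(mm) [ 21.7 -12.  146.2] F [ 0.15  0.66 -2.96] Fb [-1.32  0.65 -2.65] gap 0.0119 q [-0.81 -0.16  0.25  2.08  0.4   0.78 -0.73]
tool in board:
 [[ 1.    -0.001  0.005]
 [-0.001 -1.     0.004]
 [ 0.005 -0.004 -1.   ]]
turn share [-0.0099 -0.1679  0.0325] deg [ -1.8 -30.2   5.8]
```

Request:
step_arm(series=[[[0,0,0],[-0.0017,-0.028,0.0054],0],[[0,0,0],[-0.0017,-0.028,0.0054],0],[[0,0,0],[-0.0017,-0.028,0.0054],0],[[0,0,0],[-0.0017,-0.028,0.0054],0],[[0,0,0],[-0.0017,-0.028,0.0054],0],[[0,0,0],[-0.0017,-0.028,0.0054],0],[[0,0,0],[0,0,0],0],[[0,0,0],[0,0,0],0]])

```text
clock: 18.27
eef_pos: [0.5506, 0.1738, 0.2059]
ee_rot: [3.136, -0.082, -0.005]
wrist_force: [-0.1, -0.2, -1.3]
finger_gap: 0.0118
```

Run:
```python
from h import *
rep(TC+TR@np.array([-.012,0,0])+[0,0,.15],RT)
```

```text
t 18.27 p [0.5506 0.1738 0.2059] board(mm) [ 18.5 -12.9 144. ] F [-0.08 -0.22 -1.32] Fb [-0.74 -0.21 -1.1 ] gap 0.0118 q [-0.73  0.23  0.41  1.6  -0.09  1.33 -0.36]
tool in board:
 [[ 0.86  -0.088 -0.503]
 [-0.104 -0.995 -0.004]
 [-0.5    0.056 -0.864]]
shift tool mm [ 86.7 381.9  57.4] shares [1.083 4.773 0.718]
turn share [ 0.0015  0.0009 -0.    ] deg [ 0.3  0.2 -0. ]
```

Request:
step_arm(series=[[[0.09,0.2,0],[0,0,0],0],[[0.09,0.4,0],[0,0,0],0],[[0.09,0.42,0],[0,0,0],0],[[0.09,0.42,0],[0,0,0],0],[[0.09,0.42,0],[0,0,0],0],[[0.09,0.42,0],[0,0,0],0],[[0.09,0.42,0],[0,0,0],0],[[0.09,0.42,0],[0,0,0],0],[[0.09,0.42,0],[0,0,0],0],[[0.09,0.42,0],[0,0,0],0],[[0.09,0.42,0],[0,0,0],0],[[0.09,0.39,0],[0,0,0],0],[[0,0,0],[0,0,0],0],[[0,0,0],[0,0,0],0]])

```text
clock: 20.02
eef_pos: [0.6169, -0.2117, 0.2082]
ee_rot: [3.137, -0.083, -0.005]
wrist_force: [0.5, 0.5, -1.7]
finger_gap: 0.0118
```

```bash
cat > look3.py <<'E'
from h import *
import sys
rep(TC+TR@np.array([-.012,0,0])+[0,0,.04],RT)
n=sys.argv[1]
b=read_camera("scene")[:,:,::-1]
b=cv2.resize(b[165:335,120:320],None,fx=3.5,fy=3.5,interpolation=cv2.INTER_CUBIC)
cv2.imwrite(f"pics/{n}s.png",cv2.convertScaleAbs(b,alpha=1.5))
b=read_camera("top")[:,:,::-1]
b=cv2.resize(b[140:260,295:445],None,fx=5,fy=5,interpolation=cv2.INTER_CUBIC)
cv2.imwrite(f"pics/{n}t.png",cv2.convertScaleAbs(b,alpha=1.8))
E
python3 look3.py f1
```

```text
t 20.02 p [ 0.6169 -0.2117  0.2082] board(mm) [  59.7 -401.2  122.8] F [ 0.52  0.5  -1.71] Fb [-0.39  0.47 -1.75] gap 0.0118 q [-0.18  0.43  0.6   1.4  -0.24  1.39  0.38]
tool in board:
 [[ 0.86  -0.089 -0.503]
 [-0.104 -0.995 -0.003]
 [-0.5    0.055 -0.864]]
shift tool mm [6.000e-01 1.000e-01 1.682e+02] shares [8.000e-03 2.000e-03 2.103e+00]
turn share [ 0.001   0.0009 -0.0001] deg [ 0.2  0.2 -0. ]
```

View pics/f1s.png

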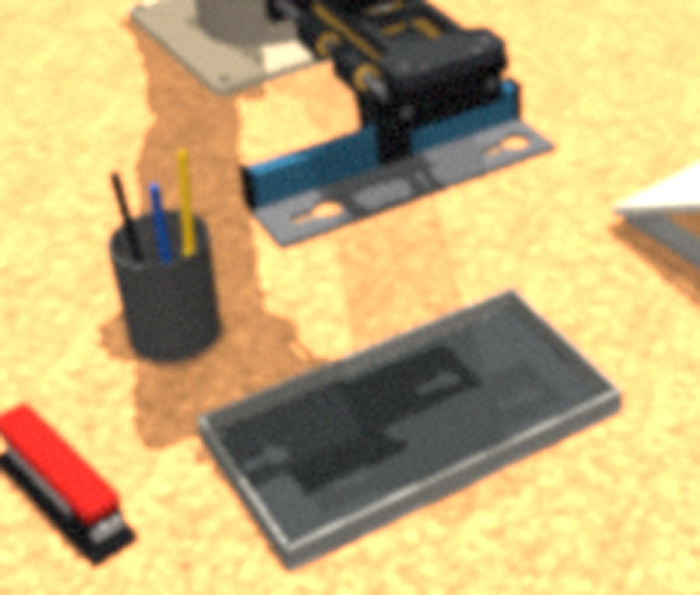

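View pics/f1t.png

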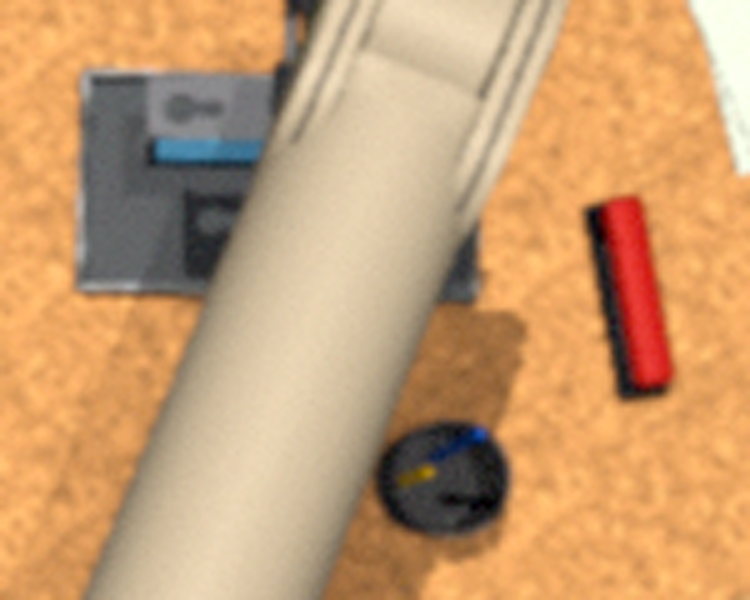

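Request:
step_arm(series=[[[0,0,0.3],[0.001,0.0009,0],0],[[0,0,0.4],[0,0,0],0],[[0,0,0.4],[0,0,0],0],[[0,0,0.4],[0,0,0],0],[[0,0,0.4],[0,0,0],0],[[0,0,0.2],[0,0,0],0],[[0,0,0],[0,0,0],0],[[0,0,0],[0,0,0],0]])

```text
clock: 21.12
eef_pos: [0.618, -0.2118, 0.0416]
ee_rot: [3.14, -0.082, 0.002]
wrist_force: [-0.5, -0.2, -1.6]
finger_gap: 0.012
```

```bash
python3 look3.py f2
```

```text
t 21.12 p [ 0.618  -0.2118  0.0416] board(mm) [ -22.7 -401.4  -22. ] F [-0.51 -0.19 -1.62] Fb [-1.26 -0.16 -1.14] gap 0.012 q [-0.14  0.57  0.55  1.58 -0.32  1.08  0.43]
tool in board:
 [[ 0.862 -0.089 -0.499]
 [-0.104 -0.995 -0.001]
 [-0.496  0.052 -0.867]]
shift tool mm [-1.   0.6  1.6] shares [-0.012  0.008  0.02 ]
turn share [ 0.0002 -0.0005  0.0001] deg [ 0.  -0.1  0. ]
```

View pics/f2s.png

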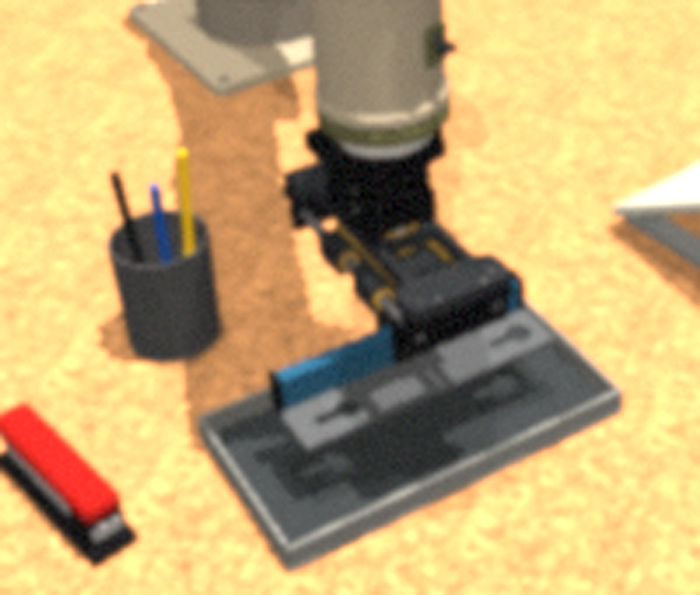

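View pics/f2t.png

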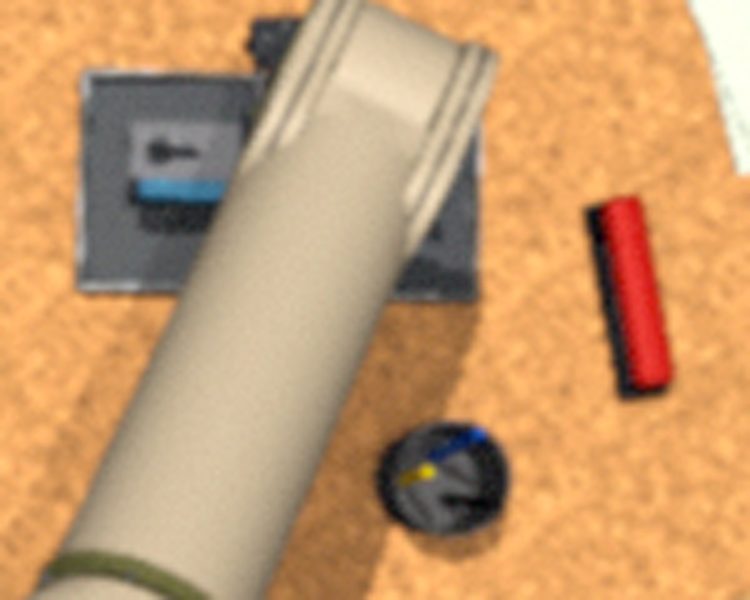

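Request:
step_arm(series=[[[0,0,0.15],[0,0,0],0],[[0,0,0.15],[0,0,0],0],[[0,0,0.1],[0,0,0],0],[[0,0,0.05],[0,0,0],0],[[0,0,0],[0,0,0],0],[[0,0,0],[0,0,0],0]])

```text
clock: 21.98
eef_pos: [0.6174, -0.2118, 0.0045]
ee_rot: [3.14, -0.082, 0.0]
wrist_force: [0.3, 0.7, -3.3]
finger_gap: 0.0121
```

Request:
step_arm(series=[[[0,0,0.02],[0,0,0],0],[[0,0,0.02],[0,0,0],0],[[0,0,0.02],[0,0,0],0],[[0,0,0],[0,0,0],0]])

```text
clock: 22.48
eef_pos: [0.617, -0.2116, -0.0009]
ee_rot: [3.14, -0.082, -0.001]
wrist_force: [0.3, -0.7, -2.1]
finger_gap: 0.0116
```

Request:
step_arm(series=[[[0,0,0.012],[0,0,0],0],[[0,0,0.012],[0,0,0],0],[[0,0,0],[0,0,0],0],[[0,0,0],[0,0,0],0]])

```text
clock: 22.98
eef_pos: [0.6171, -0.2117, -0.0026]
ee_rot: [3.14, -0.082, -0.001]
wrist_force: [0.0, 0.1, -2.3]
finger_gap: 0.0118
```

```bash
python3 look3.py f3
```

```text
t 22.98 p [ 0.6171 -0.2117 -0.0026] board(mm) [ -45.5 -401.2  -59.9] F [ 0.03  0.09 -2.26] Fb [-1.11  0.09 -1.98] gap 0.0118 q [-0.13  0.62  0.52  1.61 -0.35  1.01  0.45]
tool in board:
 [[ 0.861 -0.09  -0.5  ]
 [-0.104 -0.995 -0.   ]
 [-0.498  0.052 -0.866]]
shift tool mm [ -0.1   0.7 -42.6] shares [-0.001  0.009 -0.533]
turn share [0.0001 0.0001 0.    ] deg [0. 0. 0.]
```

View pics/f3s.png

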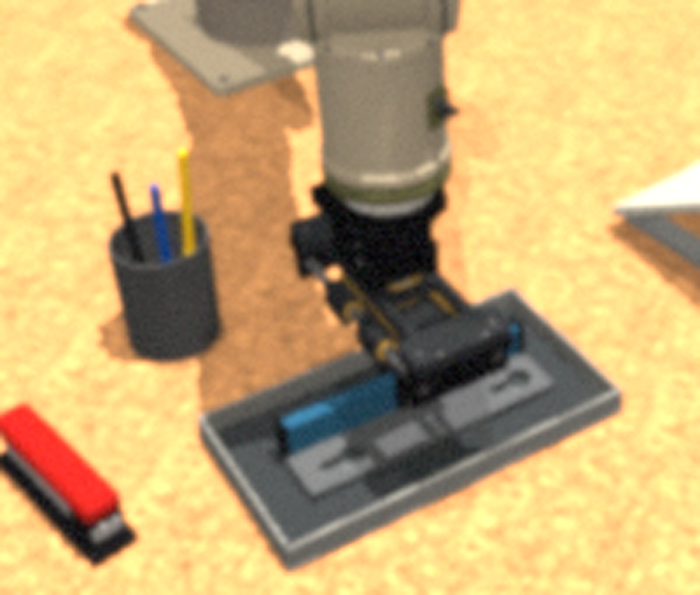

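Still hanging about 4 mm above the floor. I'll go on down in 1 mm steps.

Request:
step_arm(series=[[[0,0,0.0125],[0,0,0],0],[[0,0,0.0125],[0,0,0],0],[[0,0,0],[0,0,0],0],[[0,0,0],[0,0,0],0]])

```text
clock: 23.58
eef_pos: [0.6171, -0.2117, -0.0046]
ee_rot: [3.14, -0.082, -0.001]
wrist_force: [-0.0, 0.8, -1.8]
finger_gap: 0.0118
```

Request:
step_arm(series=[[[0,0,0.0125],[0,0,0],0],[[0,0,0.0125],[0,0,0],0],[[0,0,0],[0,0,0],0],[[0,0,0],[0,0,0],0]])

```text
clock: 24.08
eef_pos: [0.6171, -0.2116, -0.0067]
ee_rot: [3.14, -0.082, -0.001]
wrist_force: [0.3, 0.5, -2.6]
finger_gap: 0.0116
```

Request:
step_arm(series=[[[0,0,0.0125],[0,0,0],0],[[0,0,0.0125],[0,0,0],0],[[0,0,0],[0,0,0],0],[[0,0,0],[0,0,0],0]])

```text
clock: 24.58
eef_pos: [0.6173, -0.2117, -0.0076]
ee_rot: [-3.14, 0.082, 0.0]
wrist_force: [-4.9, 1.4, 8.4]
finger_gap: 0.012
```

Request:
step_arm(series=[[[0,0,0.0125],[0,0,0],0],[[0,0,0],[0,0,0],0],[[0,0,0],[0,0,0],0]])

```text
clock: 24.95
eef_pos: [0.6172, -0.2117, -0.0077]
ee_rot: [-3.14, 0.082, -0.0]
wrist_force: [-9.6, 3.5, 18.2]
finger_gap: 0.0118
```

```bash
python3 look3.py f4
```

```text
t 24.95 p [ 0.6172 -0.2117 -0.0077] board(mm) [ -48.  -401.2  -64.3] F [-9.59  3.53 18.25] Fb [ 0.98  4.02 20.5 ] gap 0.0118 q [-0.12  0.63  0.52  1.61 -0.35  1.    0.46]
tool in board:
 [[ 0.861 -0.09  -0.5  ]
 [-0.104 -0.995  0.001]
 [-0.497  0.051 -0.866]]
shift tool mm [ -0.2   0.7 -47.7] shares [-0.002  0.009 -0.596]
turn share [-0.0002 -0.     -0.    ] deg [-0. -0. -0.]
```

View pics/f4s.png

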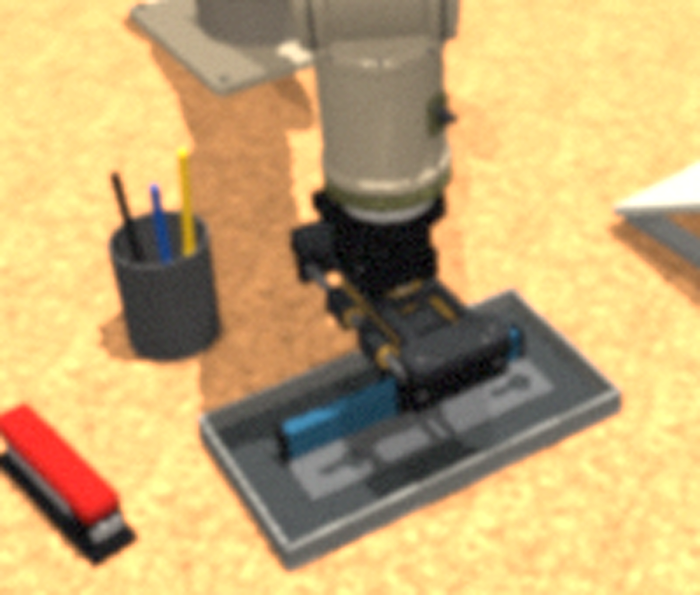

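Request:
step_arm(series=[[[0,0,-0.012],[0,0,0],0],[[0,0,-0.006],[0,0,0],0],[[0,0,0],[0,0,0],0.25],[[0,0,0],[0,0,0],0.4],[[0,0,0],[0,0,0],0.5],[[0,0,0],[0,0,0],0.5],[[0,0,0],[0,0,0],0.5],[[0,0,0],[0,0,0],0.5]])

```text
clock: 26.05
eef_pos: [0.6171, -0.2117, -0.0082]
ee_rot: [3.14, -0.082, -0.001]
wrist_force: [0.3, 0.5, 0.2]
finger_gap: 0.0431
```

Request:
step_arm(series=[[[0,0,-0.05],[0,0,0],0.5],[[0,0,-0.1],[0,0,0],0.5],[[0,0,-0.3],[0,0,0],0.5],[[0,0,-0.4],[0,0,0],0.5],[[0,0,-0.4],[0,0,0],0.5],[[0,0,-0.4],[0,0,0],0.5],[[0,0,-0.4],[0,0,0],0.5],[[0,-0.5,-0.3],[0,0,0],0.5],[[0,-0.5,0],[0,0,0],0.5],[[0,-0.5,0],[0,0,0],0.5],[[0,-0.5,0],[0,0,0],0.5],[[0,-0.5,0],[0,0,0],0.5],[[0,0,0],[0,0,0],0.5]])

```text
clock: 27.68
eef_pos: [0.6279, -0.0073, 0.1801]
ee_rot: [-3.139, 0.073, 0.0]
wrist_force: [-0.1, -0.9, 0.9]
finger_gap: 0.0437
```

```bash
python3 look3.py f5
```

```text
t 27.68 p [ 0.6279 -0.0073  0.1801] board(mm) [  64.2 -197.7   87.8] F [-0.11 -0.94  0.86] Fb [ 0.29 -0.94  0.83] gap 0.0437 q [-0.47  0.38  0.54  1.51 -0.2   1.31  0.04]
tool in board:
 [[ 0.862 -0.086 -0.5  ]
 [-0.098 -0.995  0.002]
 [-0.498  0.048 -0.866]]
shift tool mm [ -1.3 205.5 139.8] shares [-0.016  2.569  1.748]
turn share [-0.0005  0.0001  0.0019] deg [-0.1  0.   0.3]
```

View pics/f5s.png

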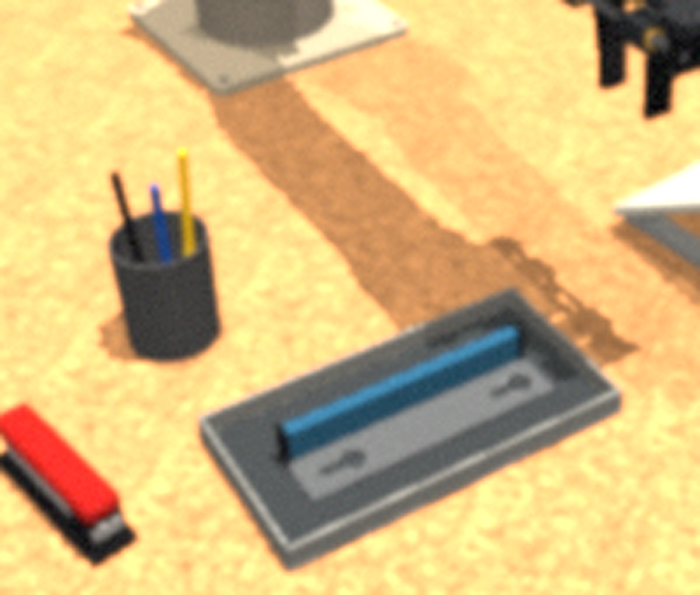

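View pics/f5t.png

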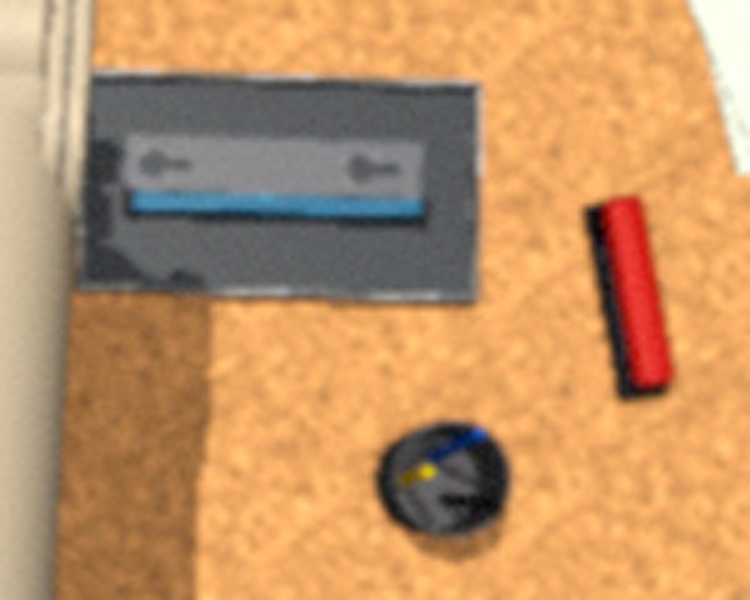

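The ledge lies flat and centred in the tray with its rail up. The pot and stapler sit at the same pixels as in the first picture, and the robot is clear. Handing in.

Run:
```python
from rig import *
print(sign_off())
```

```text
the job is handed in; nothing more can be done
None
```

The ledge is off the copy board and lying in the grey tray, flat on its back plate with the rail up. I handed the job in at about 27.7 s of the 67 s allowed, and no verdict was reported.

**What I did**
- I pushed the left cap with closed fingers until both stud heads stood in the wide ends, with about 1 N on the wrist.
- I then gripped the rail, moved the ledge about 6 mm up the slope and 2.5 mm back to the left, and lifted it square off the face.
- I set it on the tray floor in 1 mm steps, eased the pressure and let go.

**Last checks**
- **Placing:** the final pictures show the ledge flat and close to the tray's centre, with its plate well inside the rim.
- **Other objects:** the stapler and pen pot are at the same pixels as at the start. The card box looked unmoved in every view up to the grip, but I did not check it again at the end.
- **Robot:** it stands clear, with a wrist force of about 1 N, which is within its noise.

**What disagreed**
- **Tool position:** the reported tool position was about 32 mm too far along the fingers compared with both cameras. I corrected for this, and the reading at tray contact (about −7.7 mm, against −7 mm predicted) fits that correction.
- **Slide distance:** after the push, the arm's reading put the rail at y of about −11 mm, but the pictures gave about −13.5 mm. That is close to the −14.5 mm limit of step 1, although the rail spent well over 0.2 s inside the window on the way.
- **Set-down:** the last 1 mm step pressed the ledge on the tray floor with about 18 N, more than I intended, before I eased off.

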